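# Swap the empty salt shaker behind the mill and the bottle

## Robot

A 6-joint arm with a two-finger parallel gripper is mounted at the origin on the work surface; the furniture and walls round the work are solid. World frame = base frame: x ahead of the robot, y to its left, z up, the work surface at z = 0. Lengths are in mm, angles in rad, forces in N, time in s.
With the tool pointing down it reaches from about 350 to 875 mm from the base axis. Payload 4.2 kg.
Tool frame: the origin (TCP) lies between the finger pads; the fingertips stand 25 mm ahead of it and the grasp point (between the pads) lies 6 mm ahead of it; z points along the fingers, y is the line along which they close (so a half turn about z gives the same grasp; the last joint's range is limited). The gripper opens to 85 mm and grips with 20 to 120 N. Pads are 22 mm wide; open, the fingers measure 114 mm over their backs; the gripper's body (76 mm by 85 mm) begins 54 mm behind the grasp point. The pads swing forward as they close: fully open they stand 13 mm farther back than shut.
Start: joints at [-1.038, 0.385, 0.008, 0, -1.194, -0.259], TCP at [169.011, -601.693, 235.712] pointing down, gripper open.
Joint ranges: [-3.14, 3.14], [-1.21, 2.06], [-1.07, 1.41], [-3.16, 2.05], [-2.99, -0.16], [-3.1, 3.1]. Speed limits (rad/s): [2.79, 2.79, 3.14, 3.14, 3.14, 3.14].

## Interface

Orientations are given as a unit quaternion [x, y, z, w].
In Python, from bench import read_state, imaging, workorder, nets gives the robot as it stands.
- The arm moves only by the tool apply_moves, never from a script. Its argument "rows" is a list of rows, each an object with "hand": the opening, from -1 (shut) to 1 (fully open); "delta_pos": the shift along the tool's x, y, z in mm, a list of three; "yaw": the turn about the tool's z in rad. A call has 1 to 12 rows; each row is the pose to reach, as a shift and turn from the pose commanded when the call began, along the tool's axes at that moment; what a row does not reach only later rows make up. A row lasts 1/12 s, in which the tool goes at most 41.7 mm and 7.16 degrees, less where a joint would pass 70% of its speed; a pose out of reach is approached as far as the arm can. A call with a gripper value outside its range is refused whole. The fingers move at their own pace and stop on an object; the grip force is fixed at half the most. Time passes only in rows, so rows that repeat a pose let the fingers close. It gives the time, the measured TCP pose, the force, the opening and the grip force at its end, in the units of the state.
- read_state(): the state, without advancing time (a new reading comes with each control period).
- imaging.get_image(name): name is "side" or "top"; returns a dict with "pixels" (480x640x3 uint8, red, green, blue), "fx", "fy", "cx", "cy" (pixels), "dist" ([k1, k2, p1, p2, k3] as OpenCV has them; the pictures are not rectified), "xyz" and "rotation" of the camera in the world. Camera axes: x right, y down, z forward; pixel columns grow to the right and rows downward; lengths in mm; the calibration is good to about 2 mm. A picture is of the moment at which its call begins. There is no depth.
- workorder.job_done(): hands the job in; it is judged then, once.
Trained networks look in the newest picture that a camera, given by its name, has taken for a name from the list of things; names that differ only in an ending like _2 or _b are one class to them, and where a whole thing is asked for, a point or a joint stands for the part that bears it (a point fixed in the world has none). Each returns a list of dicts, best first, with "score" (0 to 1); they miss things now and then, are a little off and sometimes report something else, mostly with a low value. They report only what shows in the picture. A call takes as long as a camera call. They do not tell look-alikes from the thing itself.
- nets.find_in(camera, query): "location" ([row, column] in pixels, amid what is visible of it).
- nets.pinpoint(camera, query): "location" ([row, column] in pixels: a listed point, or the origin of a listed thing).
The state is a dict: "clock": time; "joints": joint angles; "joint_vel": joint speeds; "joint_efforts": joint torques, N m; "position": TCP position; "ee_rot": TCP orientation; "contact_force": force on the tool from outside, world axes, zero at the start; "wrist_torque": the same for the moment, N m; "gripper_width": finger opening in mm; "grasp_force": force on a finger pad.
Only numpy, scipy, OpenCV 4.12 (cv2) and the standard library are available. Lean on these libraries where they do the work, as an engineer would, in place of code of your own. Each camera call takes 0.05 s, during which the arm holds its last target. There are 200 camera calls.

## Task

The salt shaker in the back well of the wooden cruet stand is nearly empty. Stand the pepper mill and the oil bottle aside on the chopping board, take the empty shaker out and stand it in a free place on the metal refill tray, put the full shaker from that tray into the back well, and then put the mill and the bottle back, each in the front well it came from. Keep everything upright, let go of it all, and leave the two spice jars and all the other things where they are.

Things in the scene. Friction and masses are not known exactly. Their poses are not given: they have to be found in the camera images.
- cruet_stand: Fixed wooden stand, 140 (own x) x 166 (own y) x 22 mm, with 3 round flat-floored wells 10 mm deep, rims chamfered 3 mm. Origin: centre of its underside; z up; x points from the front wells to the back well, within 0.2 rad of the robot's x. Well centres in its frame (mm): front (-28, +40) and (-28, -40), diameter 67; back (+30, 0), diameter 53. Well floors are 12 mm above the origin.
- chopping_board: Fixed light wooden chopping board lying on the worktop, 200 mm (own x) x 140 mm (own y) x 16 mm thick, flat, empty at the start; it lies to the left or to the right of the stand. Origin: centre of its underside; z up. The mill and the bottle wait here.
- refill_tray: Fixed shallow metal tray on the other side of the stand, 200 mm (own x) x 150 mm (own y), floor 4 mm above the worktop, rim 17 mm high and 5 mm thick. Origin: centre of its underside; z up. The full shaker and two spice jars stand on it in any order at its own (+52, -36), (+52, +36) and (-52, -36) mm; the place at (-52, +36) mm is free.
- pepper_mill: Loose tall turned wooden pepper mill, about 0.2 kg, 170 mm high, foot 58 mm across, round head 49 mm across from 123 to 159 mm above its foot (a good place to grip) with a 12 mm finial above. It does not turn or come apart. Origin: centre of its underside; z up. At the start it stands in one of the two front wells of the stand.
- oil_bottle: Loose white stoneware oil bottle, about 0.3 kg, straight round body 57 mm across up to 128 mm, then shoulder, cork and steel pourer, 165 mm high in all. Origin: centre of its underside; z up. At the start it stands in the other front well of the stand.
- old_shaker: Loose glass salt shaker with a grey cap, nearly empty, about 0.09 kg: body 44 mm across up to 74 mm, cap 34 mm across, 90 mm high. Origin: centre of its underside; z up. At the start it stands in the back well of the stand, behind the mill and the bottle, which are too tall and too near for a gripper to come down on it.
- full_shaker: Loose glass salt shaker of the same shape and size as the other one, but fuller, about 0.15 kg. Origin: centre of its underside; z up. At the start it stands on the refill tray.
- spice_jar_a: Loose round glass spice jar with a black cap, 41 mm across, 105 mm high, on the refill tray: leave it there. Origin: centre of its underside; z up.
- spice_jar_b: Loose round glass spice jar with a black cap, 41 mm across, 105 mm high, on the refill tray: leave it there. Origin: centre of its underside; z up.
Things that resemble listed ones, but are neither listed nor needed, are in the scene too. There is more than one size of the oil_bottle; the one meant has the size given above.

How it is judged (in metres and radians):
On the way, in this order (a step that is already met when the one before it is completed fails the run):
1. the mill and the bottle both stand upright on the chopping board (x of pepper_mill in the frame of chopping_board between -0.09 and 0.09 m and y of pepper_mill in the frame of chopping_board between -0.06 and 0.06 m and z of pepper_mill in the frame of chopping_board between 0.013 and 0.02 m and angle between each of pepper_mill, oil_bottle's own z axis and vertical below 0.1 rad and x of oil_bottle in the frame of chopping_board between -0.09 and 0.09 m and y of oil_bottle in the frame of chopping_board between -0.06 and 0.06 m and z of oil_bottle in the frame of chopping_board between 0.013 and 0.02 m), for 0.2 s.
2. the empty shaker stands upright on the refill tray (x of old_shaker in the frame of refill_tray between -0.085 and 0.085 m and y of old_shaker in the frame of refill_tray between -0.062 and 0.062 m and z of old_shaker in the frame of refill_tray between 0.001 and 0.008 m and angle between old_shaker's own z axis and vertical below 0.1 rad), for 0.2 s.
3. the full shaker stands in the back well of the stand (x of full_shaker in the frame of cruet_stand between 0.021 and 0.039 m and y of full_shaker in the frame of cruet_stand between -0.009 and 0.009 m and z of full_shaker in the frame of cruet_stand between 0.009 and 0.016 m and angle between full_shaker's own z axis and vertical below 0.1 rad), for 0.2 s.
At the end, for the whole second after the job is handed in: The full shaker stands upright on the floor of the back well; the empty shaker stands upright on the refill tray's floor; the mill and the bottle stand upright on the floors of their own front wells, within 12 mm of where each stood at the start; all upright within 0.1 rad and at rest (all of step 2 and all of step 3 and distance of each of pepper_mill, oil_bottle from where it was at the start of the episode below 0.012 m and z of pepper_mill in the frame of cruet_stand between 0.009 and 0.016 m and angle between each of pepper_mill, oil_bottle's own z axis and vertical below 0.1 rad and z of oil_bottle in the frame of cruet_stand between 0.009 and 0.016 m and linear speed of each of pepper_mill, oil_bottle, old_shaker, full_shaker below 0.02 m/s); the robot touches nothing.
It fails at once if a mill, bottle or shaker is tipped over (more than 0.7 rad) (angle between any of pepper_mill, oil_bottle, old_shaker, full_shaker's own z axis and vertical above 0.7 rad).
It fails at once if a spice jar is moved by more than 30 mm (distance of any of spice_jar_a, spice_jar_b from where it was at the start of the episode above 0.03 m).
It also fails if it takes over 144 s, if anything falls off the work surface, if the arm or the gripper's body presses on something with over 40 N, if the wrist force passes 120 N, or if a joint passes its speed limit or range.

## Working session

There is one attempt and no reset: what is moved stays moved. The work goes in short steps, Python scripts to look and compute and a tool call to move; the robot and the scene stay as the last step left them, time stands still between calls to the robot, and variables do not carry over. Pictures are saved under pics/ and viewed, at most 15 in all, crops included, and the job is handed in when it is done.

Besides the shell and the picture viewer there is one more tool, called after ">>>" by a JSON object that holds its "op" and its "data". apply_moves: Moves the arm, as the interface text tells. Its arguments: {"type":"object","properties":{"rows":{"type":"array"}},"required":["rows"]}

```bash
ls; mkdir -p pics
cat > h.py <<'E'
import numpy as np, cv2
from bench import read_state, imaging, workorder, nets
from scipy.spatial.transform import Rotation as R
def cam(n):
    return imaging.get_image(n)
def rot(c):
    r=np.array(c["rotation"],float)
    return r if r.shape==(3,3) else R.from_quat(r).as_matrix()
def K(c): return np.array([[c["fx"],0,c["cx"]],[0,c["fy"],c["cy"]],[0,0,1.]])
def ray(c,rc):
    p=cv2.undistortPoints(np.array([[[rc[1],rc[0]]]],float),K(c),np.array(c["dist"],float))[0,0]
    return np.array(c["xyz"],float),rot(c)@np.array([p[0],p[1],1])
def onz(c,rc,z):
    o,d=ray(c,rc); return o+d*(z-o[2])/d[2]
def proj(c,P):
    M=rot(c).T; 
    q,_=cv2.projectPoints(np.atleast_2d(np.array(P,float)),cv2.Rodrigues(M)[0],-M@np.array(c["xyz"],float),K(c),np.array(c["dist"],float))
    return q[:,0,::-1]
def save(c,n): cv2.imwrite("pics/"+n,cv2.cvtColor(c["pixels"],cv2.COLOR_RGB2BGR))
E
python3 - <<'E'
from h import *
np.set_printoptions(precision=1,suppress=True)
print(read_state())
cs={n:cam(n) for n in("side","top")}
for n,c in cs.items():
    save(c,n+"0.png"); print(n,c["xyz"],rot(c).round(3).tolist(),c["fx"])
    for q in "cruet_stand chopping_board refill_tray pepper_mill oil_bottle old_shaker full_shaker spice_jar_a".split():
        print(n,q,[(np.round(x["location"],1).tolist(),round(x["score"],2),onz(c,x["location"],12 if 'mill' in q or 'bot' in q or 'old' in q else 0)[:2].round(1).tolist()) for x in nets.pinpoint(n,q)])
E
```

```text
pics
{'clock': 0.0, 'joints': array([-1. ,  0.4,  0. , -0. , -1.2, -0.3]), 'joint_vel': array([-0.,  0., -0.,  0., -0., -0.]), 'joint_efforts': array([  0. , -39.2,  18.8,   4.2,  -0. ,  -0. ]), 'position': array([ 168.9, -601.2,  234.6]), 'ee_rot': array([-0.1,  1. ,  0. , -0. ]), 'contact_force': array([0.3, 0.3, 0.5]), 'wrist_torque': array([ 0.,  0., -0.]), 'grasp_force': 0.0, 'gripper_width': 85.74793242796594}
side [-532.7 -263.3  588.6] [[0.287, -0.476, 0.831], [-0.958, -0.143, 0.249], [0.0, -0.867, -0.498]] 511.1958673228057
side cruet_stand [([242.8, 325.3], 0.94, [465.5, 34.4])]
side chopping_board [([280.0, 468.2], 0.92, [400.3, -295.9])]
side refill_tray [([237.4, 219.3], 0.9, [417.7, 284.6])]
side pepper_mill [([243.7, 306.7], 0.95, [428.9, 67.8])]
side oil_bottle [([243.4, 341.1], 0.95, [452.8, -7.1]), ([333.4, 484.9], 0.67, [215.9, -332.9]), ([239.8, 305.4], 0.49, [445.4, 76.5])]
side old_shaker [([232.4, 323.2], 0.85, [491.8, 47.5]), ([246.6, 323.4], 0.47, [427.1, 27.4])]
side full_shaker [([230.7, 325.8], 0.51, [523.4, 50.4]), ([246.1, 341.0], 0.42, [461.1, -4.8])]
side spice_jar_a []
top [-133.   200.7 1025.6] [[-0.425, -0.791, 0.44], [-0.905, 0.378, -0.194], [-0.013, -0.481, -0.877]] 545.1847571974814
top cruet_stand [([225.0, 260.9], 0.83, [471.1, 36.5]), ([223.7, 285.1], 0.24, [451.2, -12.8])]
top chopping_board []
top refill_tray [([283.4, 150.9], 0.74, [439.7, 297.8]), ([223.9, 285.7], 0.73, [450.1, -13.8])]
top pepper_mill [([239.7, 253.8], 0.74, [436.9, 66.5])]
top oil_bottle [([244.9, 463.5], 0.73, [233.6, -329.0]), ([222.1, 284.3], 0.66, [448.8, -10.4]), ([227.2, 261.2], 0.48, [458.7, 40.0])]
top old_shaker [([213.3, 252.6], 0.62, [499.5, 43.2])]
top full_shaker [([263.9, 126.9], 0.95, [505.4, 330.1]), ([281.5, 155.0], 0.33, [440.2, 288.8])]
top spice_jar_a [([250.8, 162.5], 0.94, [502.9, 252.1]), ([297.1, 174.6], 0.87, [389.0, 263.2])]
```

View pics/top0.png

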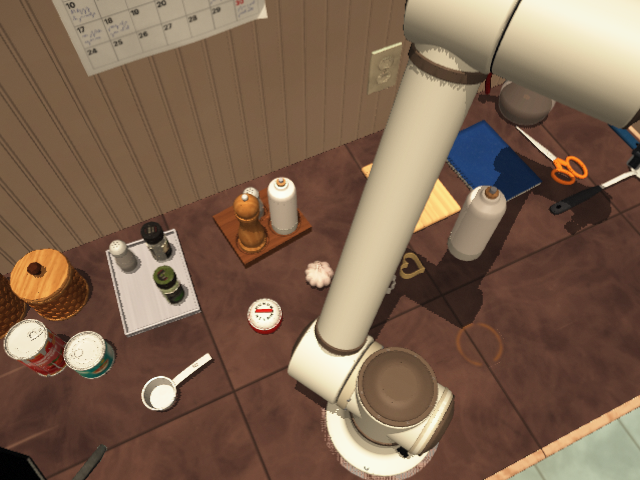

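View pics/side0.png

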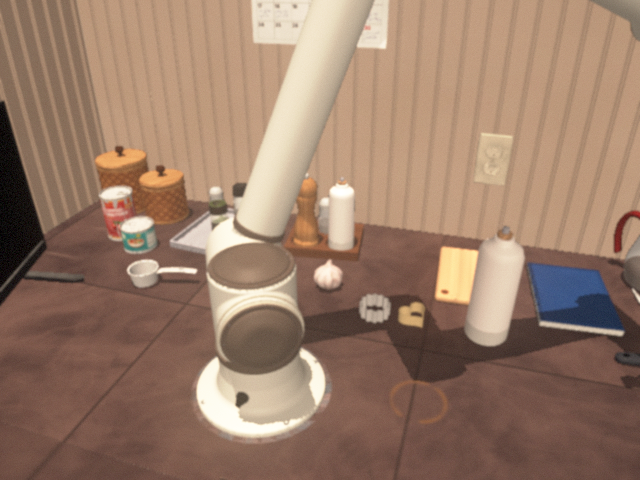

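```bash
cat >> h.py <<'E'
from scipy.optimize import least_squares
def tf(p,xy,z):
    xy=np.atleast_2d(xy); c,s=np.cos(p[2]),np.sin(p[2])
    return np.c_[p[0]+c*xy[:,0]-s*xy[:,1],p[1]+s*xy[:,0]+c*xy[:,1],np.full(len(xy),z)]
def fit(obs,p0): # obs: (cam,rc,local xy,z)
    f=lambda p:np.concatenate([proj(c,tf(p,xy,z))[0]-rc for c,rc,xy,z in obs])
    r=least_squares(f,p0,loss="soft_l1",f_scale=2,x_scale=[10,10,.1]); return r.x,r.fun.reshape(-1,2)
def draw(im,c,P,col,closed=True):
    cv2.polylines(im,[np.int32(np.round(proj(c,P)[:,::-1]*16))],closed,col,1,cv2.LINE_AA,4)
def circ(x,y,z,d):
    a=np.linspace(0,2*np.pi,40); return np.c_[x+d/2*np.cos(a),y+d/2*np.sin(a),np.full(40,z)]
E
python3 - <<'E'
from h import *
np.set_printoptions(precision=2,suppress=True)
S,T=cam("side"),cam("top")
W=dict(m=(-28,40),b=(-28,-40),o=(30,0))
ob=[(S,[242.8,325.3],(0,0),0),(T,[225,260.9],(0,0),0),(S,[243.7,306.7],W['m'],12),(T,[239.7,253.8],W['m'],12),(S,[243.4,341.1],W['b'],12),(T,[222.1,284.3],W['b'],12),(S,[232.4,323.2],W['o'],12),(T,[213.3,252.6],W['o'],12)]
p,r=fit(ob,[468,35,.15]); print(p,r.tolist()); print({k:tf(p,v,12)[0] for k,v in W.items()})
q,r=fit([(T,[263.9,126.9],(52,36),4),(T,[250.8,162.5],(52,-36),4),(T,[297.1,174.6],(-52,-36),4),(T,[283.4,150.9],(0,0),0),(S,[237.4,219.3],(0,0),0)],[440,297,0]); print(q,r.tolist()); print(tf(q,[(52,36),(52,-36),(-52,-36),(-52,36)],4))
im=cv2.cvtColor(T["pixels"],cv2.COLOR_RGB2BGR)
big=cv2.resize(im[160:340,90:330],None,fx=10/3,fy=10/3,interpolation=cv2.INTER_CUBIC)
def D(P,col):
    a=(proj(T,P)[:,::-1]-[90,160]+.5)*10/3-.5
    cv2.polylines(big,[np.int32(a*16)],True,col,1,cv2.LINE_AA,4)
D(tf(p,[(70,83),(70,-83),(-70,-83),(-70,83)],22),(0,255,0))
D(tf(q,[(100,75),(100,-75),(-100,-75),(-100,75)],17),(0,255,0))
m=tf(p,W['m'],12)[0];b=tf(p,W['b'],12)[0];o=tf(p,W['o'],12)[0]
D(circ(m[0],m[1],153,49),(255,0,0));D(circ(b[0],b[1],140,57),(255,0,255));D(circ(o[0],o[1],102,34),(255,255,0))
f=tf(q,(52,36),4)[0];D(circ(f[0],f[1],94,34),(255,255,0));f=tf(q,(-52,-36),4)[0];D(circ(f[0],f[1],109,41),(255,255,0))
cv2.imwrite("pics/a.png",big)
s=read_state();print(R.from_quat(s['ee_rot']).as_matrix(),s['joints'],s['position'])
E
```

```text
[469.05  36.49   0.24] [[-0.8468457339638178, -0.41987452857341623], [0.7247077387545175, 0.38031849003328944], [-0.7795055276105529, 0.11608948301278588], [2.053847587213454, -0.17422413930793823], [0.43616099871346137, 0.6276820111141888], [-0.6556145347369693, -1.0489802127225971], [-0.9865149427431845, 2.3385885333034935], [0.5332212757683408, 0.0678594804660122]]
{'m': array([432.37,  68.73,  12.  ]), 'b': array([451.31,  -9.  ,  12.  ]), 'o': array([498.19,  43.59,  12.  ])}
[443.25 295.94  -0.08] [[1.5256786976199237, 1.5286242453632326], [3.8059644326052933, -0.5949227934356145], [-0.4037615978484155, -0.8229515847008599], [-1.7666917876567823, 0.35022165131894667], [-5.501086098139609, 0.5960008718805057]]
[[497.97 327.66   4.  ]
 [492.2  255.89   4.  ]
 [388.54 264.23   4.  ]
 [394.31 336.     4.  ]]
[[-0.96 -0.27  0.  ]
 [-0.27  0.96 -0.  ]
 [-0.   -0.   -1.  ]] [-1.04  0.38  0.01 -0.   -1.19 -0.26] [ 169.02 -601.69  235.72]
```

View pics/a.png

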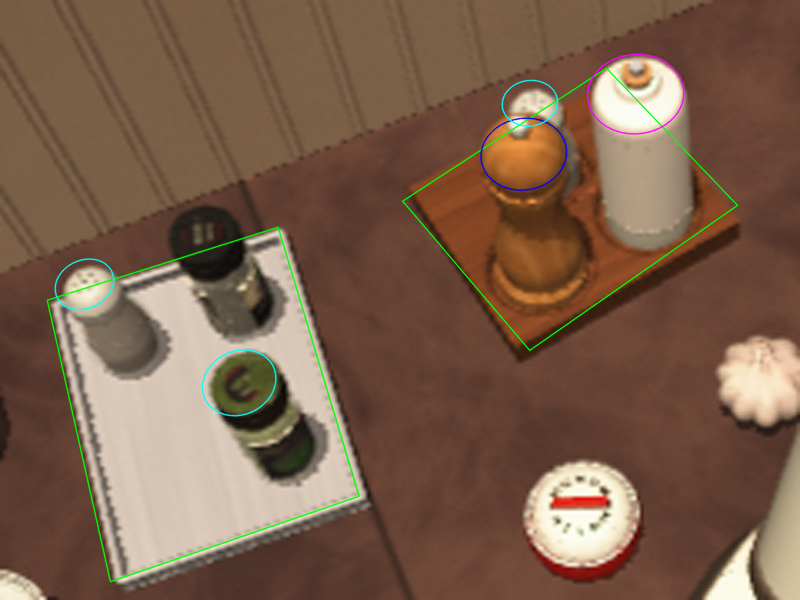

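The crop shows the fitted outlines lying within about 2–3 mm on the mill head (525,155), bottle (636,95), old shaker cap (532,105) and full shaker cap (88,285). The free tray place is at about (135,540). The arm hides the board, so I'll move it away while going to the mill.

>>> {"op": "apply_moves", "data": {"rows": [{"hand": 1,"delta_pos": [0,0,-40],"yaw": -0.1},{"hand": 1,"delta_pos": [0,0,-80],"yaw": -0.2},{"hand": 1,"delta_pos": [0,0,-115],"yaw": -0.3},{"hand": 1,"delta_pos": [-24,31,-115],"yaw": -0.42},{"hand": 1,"delta_pos": [-48,62,-115],"yaw": -0.54},{"hand": 1,"delta_pos": [-72,93,-115],"yaw": -0.66},{"hand": 1,"delta_pos": [-96,124,-115],"yaw": -0.78},{"hand": 1,"delta_pos": [-120,155,-115],"yaw": -0.9},{"hand": 1,"delta_pos": [-144,186,-115],"yaw": -1.02},{"hand": 1,"delta_pos": [-168,217,-115],"yaw": -1.14},{"hand": 1,"delta_pos": [-192,248,-115],"yaw": -1.24},{"hand": 1,"delta_pos": [-216,279,-115],"yaw": -1.295}]}}

```text
clock: 2.0
position: [301.6, -273.0, 351.0]
ee_rot: [0.708, -0.706, 0.001, -0.0]
contact_force: [0.9, -0.3, 0.4]
gripper_width: 85.4
grasp_force: 0.0
```

>>> {"op": "apply_moves", "data": {"rows": [{"hand": 1,"delta_pos": [-37,-14,0],"yaw": 0},{"hand": 1,"delta_pos": [-74,-28,0],"yaw": 0},{"hand": 1,"delta_pos": [-111,-42,0],"yaw": 0},{"hand": 1,"delta_pos": [-148,-56,0],"yaw": 0},{"hand": 1,"delta_pos": [-185,-70,0],"yaw": 0},{"hand": 1,"delta_pos": [-222,-84,0],"yaw": 0},{"hand": 1,"delta_pos": [-259,-98,0],"yaw": 0},{"hand": 1,"delta_pos": [-296,-112,0],"yaw": 0},{"hand": 1,"delta_pos": [-325,-124,0],"yaw": 0},{"hand": 1,"delta_pos": [-342,-130,0],"yaw": 0},{"hand": 1,"delta_pos": [-342,-130,0],"yaw": 0}]}}

```text
clock: 2.92
position: [433.2, 69.9, 350.2]
ee_rot: [0.708, -0.706, -0.0, 0.0]
contact_force: [0.3, -0.7, -1.0]
gripper_width: 85.5
grasp_force: 0.0
```

Run:
```python
from h import *
S,T=cam("side"),cam("top"); save(T,"top1.png"); save(S,"side1.png")
for n,c in (("side",S),("top",T)):
  for q,z in (("chopping_board",0),("refill_tray",0),("full_shaker",4),("pepper_mill",12),("oil_bottle",12)):
    print(n,q,[(np.round(x["location"],1).tolist(),round(x["score"],2),onz(c,x["location"],z)[:2].round(1).tolist()) for x in nets.pinpoint(n,q)])
print(read_state()['position'])
big=cv2.resize(cv2.cvtColor(T["pixels"],cv2.COLOR_RGB2BGR),(800,600)); cv2.imwrite("pics/b.png",big)
```

```text
side chopping_board [([278.9, 469.7], 0.83, [405.5, -298.7]), ([241.8, 222.7], 0.46, [400.5, 267.0])]
side refill_tray [([234.1, 218.4], 0.92, [432.0, 294.3])]
side full_shaker []
side pepper_mill [([241.7, 307.9], 0.82, [438.5, 68.1])]
side oil_bottle [([335.6, 487.3], 0.71, [210.9, -337.2]), ([246.8, 341.9], 0.62, [438.3, -12.9])]
top chopping_board [([256.2, 168.0], 0.2, [485.3, 245.6])]
top refill_tray [([280.8, 155.3], 0.67, [441.5, 287.7]), ([253.1, 164.9], 0.27, [495.4, 249.2])]
top full_shaker [([261.6, 125.5], 0.98, [509.4, 330.7])]
top pepper_mill [([239.6, 253.9], 0.94, [437.0, 66.2]), ([280.7, 155.4], 0.36, [434.9, 286.5])]
top oil_bottle [([225.7, 286.5], 0.64, [438.4, -10.9])]
[432.14547457  66.68048395 350.83800049]
```

View pics/b.png

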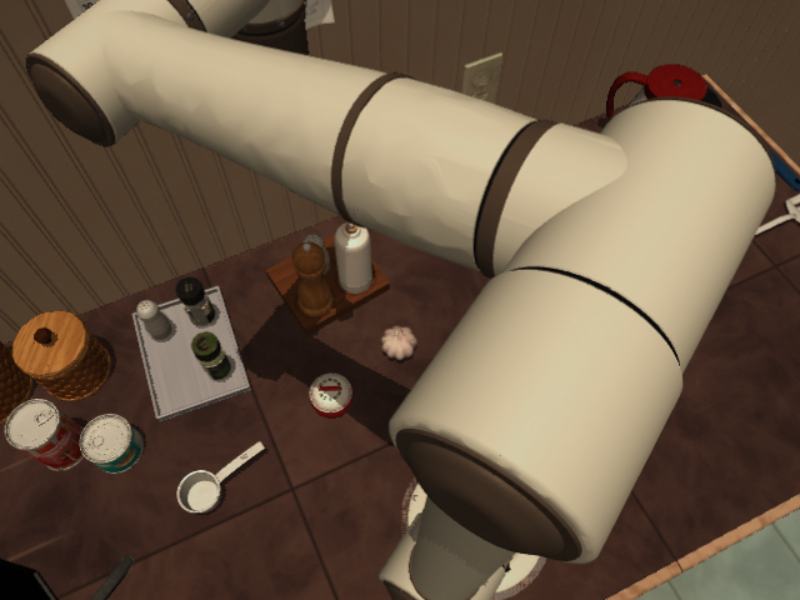

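The arm now covers the board in the top view. The picture still shows the mill at (312,260), the bottle at (352,250) and the tray (190,350) unobstructed. I'll measure the board from the first top picture and the current side picture.

Run:
```python
from h import *
a=cv2.imread("pics/top0.png")[140:240,345:478]; b=cv2.imread("pics/side1.png")[230:330,415:548]
f=lambda x:cv2.resize(x,None,fx=6,fy=3*1,interpolation=cv2.INTER_CUBIC)
g=lambda x:cv2.resize(x,(798,300) if 0 else (399*1,300),interpolation=cv2.INTER_CUBIC)
cv2.imwrite("pics/c.png",np.hstack([g(a),g(b)]))
```

```text
(no output)
```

View pics/c.png

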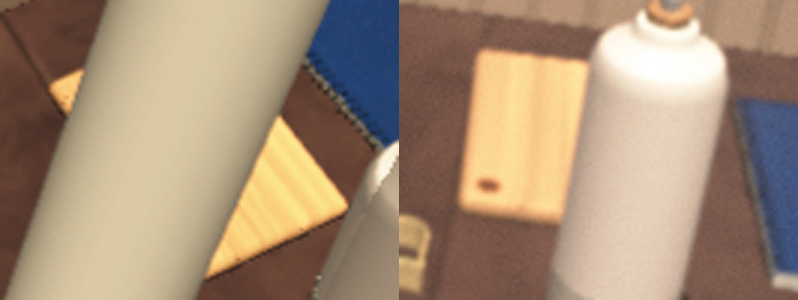

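The left half shows the board's left corner at (50,85) and right corner at (347,207). The right half shows its far-left corner at (478,50) and near-left corner at (460,205), with the big look-alike bottle in front.

Run:
```python
from h import *
S,T=cam("side"),cam("top")
for c,u,v,x0,y0,off in ((T,50,85,345,140,0),(T,347,207,345,140,0),(T,285,125,345,140,0),(T,215,268,345,140,0),(S,478,50,415,230,399),(S,460,205,415,230,399),(S,585,58,415,230,399),(S,550,212,415,230,399)):
    print(onz(c,[y0+v/3-.5,x0+(u-off)/3-.5],16)[:2].round(0))
```

```text
[ 503. -228.]
[ 312. -370.]
[ 394. -369.]
[ 309. -258.]
[ 499. -228.]
[ 293. -236.]
[ 510. -306.]
[ 302. -293.]
```

>>> {"op": "apply_moves", "data": {"rows": [{"hand": 1,"delta_pos": [0,0,35],"yaw": 0},{"hand": 1,"delta_pos": [0,0,70],"yaw": 0},{"hand": 1,"delta_pos": [0,0,105],"yaw": 0},{"hand": 1,"delta_pos": [0,0,140],"yaw": 0},{"hand": 1,"delta_pos": [0,0,165],"yaw": 0},{"hand": 1,"delta_pos": [0,0,182],"yaw": 0},{"hand": 1,"delta_pos": [0,0,190],"yaw": 0},{"hand": 1,"delta_pos": [0,0,191],"yaw": 0},{"hand": 1,"delta_pos": [0,0,191],"yaw": 0},{"hand": 0,"delta_pos": [0,0,191],"yaw": 0},{"hand": 0,"delta_pos": [0,0,191],"yaw": 0},{"hand": 0,"delta_pos": [0,0,191],"yaw": 0}]}}

```text
clock: 4.62
position: [432.9, 67.4, 160.8]
ee_rot: [-0.706, 0.708, -0.0, 0.001]
contact_force: [-0.0, 0.3, -0.6]
gripper_width: 52.0
grasp_force: 0.0
```

>>> {"op": "apply_moves", "data": {"rows": [{"hand": -0.2,"delta_pos": [0,0,0],"yaw": 0},{"hand": -0.2,"delta_pos": [0,0,0],"yaw": 0},{"hand": -1,"delta_pos": [0,0,0],"yaw": 0},{"hand": -1,"delta_pos": [0,0,0],"yaw": 0},{"hand": -1,"delta_pos": [0,0,0],"yaw": 0},{"hand": -1,"delta_pos": [0,0,0],"yaw": 0},{"hand": -1,"delta_pos": [0,0,0],"yaw": 0},{"hand": -1,"delta_pos": [0,0,0],"yaw": 0}]}}

```text
clock: 5.28
position: [434.0, 67.8, 161.4]
ee_rot: [-0.707, 0.707, -0.001, 0.002]
contact_force: [0.6, 0.1, 6.1]
gripper_width: 37.1
grasp_force: 53.5
```

Run:
```python
from h import *
S,T=cam("side"),cam("top")
a=cv2.cvtColor(S["pixels"],cv2.COLOR_RGB2BGR)[130:270,260:400]; b=cv2.cvtColor(T["pixels"],cv2.COLOR_RGB2BGR)[140:280,190:330]
cv2.imwrite("pics/d.png",np.hstack([cv2.resize(x,(400,400),interpolation=cv2.INTER_CUBIC) for x in (a,b)]))
print(read_state())
```

```text
{'clock': 5.3833, 'joints': array([ 0.52807852,  0.14126055, -0.53896132,  0.00130042, -0.88546632,
       -0.52986034]), 'joint_vel': array([-1.98558981e-03,  1.55056508e-03,  6.38172552e-05, -4.84201925e-04,
        7.67318867e-04, -1.04363153e-03]), 'joint_efforts': array([ -0.22859596, -20.86990893,  13.37948799,   2.70208374,
        -0.31837609,  -0.02994639]), 'position': array([434.02456962,  67.8401745 , 161.44107473]), 'ee_rot': array([-0.70676443,  0.70744418, -0.00113574,  0.00234261]), 'contact_force': array([0.76425765, 0.24713634, 6.50977537]), 'wrist_torque': array([ 0.14322681, -0.39004851,  0.00238575]), 'grasp_force': 53.50823398679495, 'gripper_width': 37.46377149621361}
```

View pics/d.png

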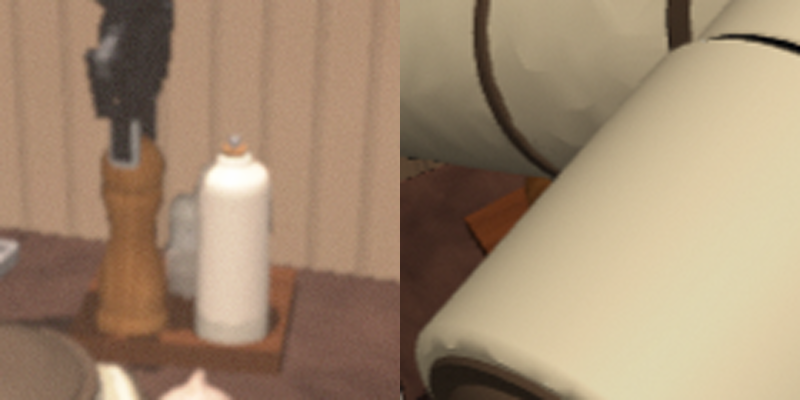

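The side crop shows the pad tip (125,163) only on the upper half of the mill's head (105–160, 135–185), centred sideways. I'll reopen, go 12 mm lower and regrip.

>>> {"op": "apply_moves", "data": {"rows": [{"hand": 0.5,"delta_pos": [0,0,0],"yaw": 0},{"hand": 0.7,"delta_pos": [0,0,0],"yaw": 0},{"hand": 0.7,"delta_pos": [0,0,0],"yaw": 0},{"hand": 0.7,"delta_pos": [0,0,5],"yaw": 0},{"hand": 0.7,"delta_pos": [0,0,12],"yaw": 0},{"hand": 0.7,"delta_pos": [0,0,12],"yaw": 0},{"hand": -1,"delta_pos": [0,0,12],"yaw": 0},{"hand": -1,"delta_pos": [0,0,12],"yaw": 0},{"hand": -1,"delta_pos": [0,0,12],"yaw": 0},{"hand": -1,"delta_pos": [0,0,12],"yaw": 0},{"hand": -1,"delta_pos": [0,0,12],"yaw": 0},{"hand": -1,"delta_pos": [0,0,12],"yaw": 0}]}}

```text
clock: 6.38
position: [432.6, 67.1, 148.2]
ee_rot: [-0.706, 0.708, -0.0, 0.0]
contact_force: [-1.0, -0.7, 3.8]
gripper_width: 45.5
grasp_force: 61.1
```

>>> {"op": "apply_moves", "data": {"rows": [{"hand": 0.5,"delta_pos": [0,0,0],"yaw": 0},{"hand": 0.5,"delta_pos": [0,0,0],"yaw": 0},{"hand": 0.5,"delta_pos": [0,0,5],"yaw": 0},{"hand": 0.5,"delta_pos": [0,0,6],"yaw": 0},{"hand": -1,"delta_pos": [0,0,6],"yaw": 0},{"hand": -1,"delta_pos": [0,0,6],"yaw": 0},{"hand": -1,"delta_pos": [0,0,6],"yaw": 0},{"hand": -1,"delta_pos": [0,0,6],"yaw": 0},{"hand": -1,"delta_pos": [0,0,6],"yaw": 0},{"hand": -1,"delta_pos": [0,0,6],"yaw": 0}]}}

```text
clock: 7.22
position: [432.3, 67.1, 141.8]
ee_rot: [-0.706, 0.708, -0.0, 0.0]
contact_force: [-0.2, -0.4, 1.5]
gripper_width: 45.8
grasp_force: 61.2
```

>>> {"op": "apply_moves", "data": {"rows": [{"hand": -1,"delta_pos": [0,0,-10],"yaw": 0},{"hand": -1,"delta_pos": [0,0,-25],"yaw": 0},{"hand": -1,"delta_pos": [0,0,-50],"yaw": 0},{"hand": -1,"delta_pos": [0,0,-80],"yaw": 0},{"hand": -1,"delta_pos": [0,0,-110],"yaw": 0},{"hand": -1,"delta_pos": [0,0,-140],"yaw": 0},{"hand": -1,"delta_pos": [0,0,-170],"yaw": 0},{"hand": -1,"delta_pos": [0,0,-190],"yaw": 0},{"hand": -1,"delta_pos": [0,0,-200],"yaw": 0},{"hand": -1,"delta_pos": [0,0,-200],"yaw": 0}]}}

```text
clock: 8.05
position: [432.7, 67.4, 343.2]
ee_rot: [-0.706, 0.708, -0.0, 0.002]
contact_force: [-0.2, 0.1, -3.0]
gripper_width: 45.7
grasp_force: 62.1
```

>>> {"op": "apply_moves", "data": {"rows": [{"hand": -1,"delta_pos": [15,0,0],"yaw": 0},{"hand": -1,"delta_pos": [45,-2,0],"yaw": 0},{"hand": -1,"delta_pos": [82,-5,0],"yaw": 0},{"hand": -1,"delta_pos": [120,-7,0],"yaw": 0},{"hand": -1,"delta_pos": [158,-9,0],"yaw": 0},{"hand": -1,"delta_pos": [196,-11,0],"yaw": 0},{"hand": -1,"delta_pos": [234,-13,0],"yaw": 0},{"hand": -1,"delta_pos": [272,-15,0],"yaw": 0},{"hand": -1,"delta_pos": [310,-17,0],"yaw": 0},{"hand": -1,"delta_pos": [345,-19,0],"yaw": 0},{"hand": -1,"delta_pos": [372,-20,0],"yaw": 0},{"hand": -1,"delta_pos": [384,-21,0],"yaw": 0}]}}

```text
clock: 9.05
position: [451.5, -319.5, 337.9]
ee_rot: [-0.705, 0.709, 0.003, -0.001]
contact_force: [0.2, 0.7, -1.7]
gripper_width: 45.9
grasp_force: 62.1
```

>>> {"op": "apply_moves", "data": {"rows": [{"hand": -1,"delta_pos": [0,0,10],"yaw": 0},{"hand": -1,"delta_pos": [0,0,30],"yaw": 0},{"hand": -1,"delta_pos": [0,0,60],"yaw": 0},{"hand": -1,"delta_pos": [0,0,90],"yaw": 0},{"hand": -1,"delta_pos": [0,0,120],"yaw": 0},{"hand": -1,"delta_pos": [0,0,145],"yaw": 0},{"hand": -1,"delta_pos": [0,0,165],"yaw": 0},{"hand": -1,"delta_pos": [0,0,178],"yaw": 0},{"hand": -1,"delta_pos": [0,0,186],"yaw": 0},{"hand": -1,"delta_pos": [0,0,186],"yaw": 0},{"hand": -1,"delta_pos": [0,0,186],"yaw": 0}]}}

```text
clock: 9.97
position: [452.3, -316.3, 155.3]
ee_rot: [-0.707, 0.707, 0.0, -0.0]
contact_force: [0.1, -1.1, -1.8]
gripper_width: 46.1
grasp_force: 62.0
```

Run:
```python
from h import *
S,T=cam("side"),cam("top")
a=cv2.cvtColor(S["pixels"],cv2.COLOR_RGB2BGR)[150:330,360:600]; b=cv2.cvtColor(T["pixels"],cv2.COLOR_RGB2BGR)[80:260,160:400]
cv2.imwrite("pics/e.png",np.hstack([cv2.resize(x,(400,300),interpolation=cv2.INTER_CUBIC) for x in (a,b)]))
s=read_state();print(s['position'],s['gripper_width'],s['contact_force'])
```

```text
[ 453.10404253 -316.87268207  156.65985244] 45.37768291939528 [ 0.32586915  0.02158301 -1.51783596]
```

View pics/e.png

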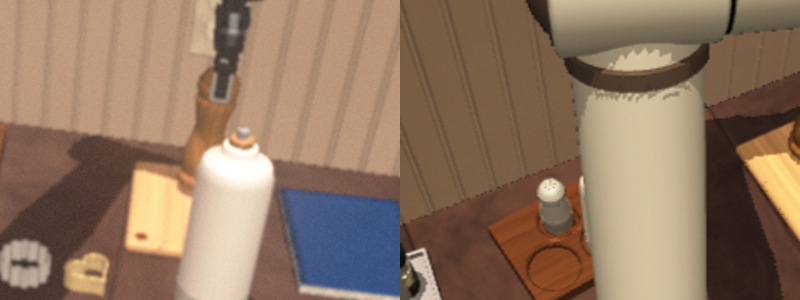

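The mill is held upright above the board's far part (left half, about (195,180)); the stand with its empty front well and the old shaker shows in the right half. Lowering the last 10 mm.

>>> {"op": "apply_moves", "data": {"rows": [{"hand": -1,"delta_pos": [0,0,4],"yaw": 0},{"hand": -1,"delta_pos": [0,0,7],"yaw": 0},{"hand": -1,"delta_pos": [0,0,9],"yaw": 0},{"hand": -1,"delta_pos": [0,0,10],"yaw": 0},{"hand": -1,"delta_pos": [0,0,10],"yaw": 0}]}}

```text
clock: 10.48
position: [452.4, -317.1, 145.9]
ee_rot: [-0.706, 0.708, -0.0, -0.0]
contact_force: [-0.8, 0.1, -0.4]
gripper_width: 45.8
grasp_force: 62.1
```

>>> {"op": "apply_moves", "data": {"rows": [{"hand": -1,"delta_pos": [0,0,1],"yaw": 0},{"hand": -1,"delta_pos": [0,0,1],"yaw": 0},{"hand": 0.3,"delta_pos": [0,0,1],"yaw": 0},{"hand": 0.6,"delta_pos": [0,0,1],"yaw": 0},{"hand": 0.8,"delta_pos": [0,0,1],"yaw": 0},{"hand": 0.8,"delta_pos": [0,0,1],"yaw": 0},{"hand": 0.8,"delta_pos": [0,0,-30],"yaw": 0},{"hand": 1,"delta_pos": [0,0,-70],"yaw": 0},{"hand": 1,"delta_pos": [0,0,-110],"yaw": 0},{"hand": 1,"delta_pos": [0,0,-150],"yaw": 0},{"hand": 1,"delta_pos": [0,0,-190],"yaw": 0},{"hand": 1,"delta_pos": [0,0,-190],"yaw": 0}]}}

```text
clock: 11.48
position: [455.2, -319.2, 345.5]
ee_rot: [-0.707, 0.708, -0.009, 0.002]
contact_force: [0.7, 0.1, 1.9]
gripper_width: 85.6
grasp_force: 0.0
```

Run:
```python
from h import *
S,T=cam("side"),cam("top")
for n,c in (("side",S),("top",T)):
  for q,z in (("pepper_mill",16),("chopping_board",0),("oil_bottle",12),("old_shaker",12),("cruet_stand",0)):
    print(n,q,[(round(x["score"],2),onz(c,x["location"],z)[:2].round(1).tolist()) for x in nets.pinpoint(n,q)])
save(T,"top2.png"); save(S,"side2.png"); print(read_state()['position'])
```

```text
side pepper_mill [(0.79, [454.2, -310.1])]
side chopping_board [(0.63, [412.1, -298.4])]
side oil_bottle [(0.98, [211.6, -334.8]), (0.81, [444.3, -12.2])]
side old_shaker [(0.66, [385.8, -300.0]), (0.62, [497.5, 46.0])]
side cruet_stand [(0.92, [453.7, 34.3]), (0.46, [501.7, 248.3])]
top pepper_mill [(0.93, [456.2, -316.4]), (0.15, [497.0, 327.1])]
top chopping_board [(0.7, [412.6, -300.8])]
top oil_bottle [(0.84, [226.0, -328.0]), (0.55, [447.4, -11.6])]
top old_shaker [(0.88, [489.2, 37.3])]
top cruet_stand [(0.93, [462.4, 37.8])]
[ 452.42557021 -316.98780536  335.21125341]
```

>>> {"op": "apply_moves", "data": {"rows": [{"hand": 1,"delta_pos": [-30,0,0],"yaw": 0},{"hand": 1,"delta_pos": [-68,1,0],"yaw": 0},{"hand": 1,"delta_pos": [-106,2,0],"yaw": 0},{"hand": 1,"delta_pos": [-144,2,0],"yaw": 0},{"hand": 1,"delta_pos": [-182,3,0],"yaw": 0},{"hand": 1,"delta_pos": [-220,3,0],"yaw": 0},{"hand": 1,"delta_pos": [-258,4,0],"yaw": 0},{"hand": 1,"delta_pos": [-290,4,0],"yaw": 0},{"hand": 1,"delta_pos": [-307,4,0],"yaw": 0},{"hand": 1,"delta_pos": [-307,4,0],"yaw": 0}]}}

```text
clock: 12.92
position: [449.0, -7.3, 335.8]
ee_rot: [0.708, -0.706, -0.0, -0.0]
contact_force: [0.3, -0.2, 0.4]
gripper_width: 85.6
grasp_force: 0.0
```

>>> {"op": "apply_moves", "data": {"rows": [{"hand": 1,"delta_pos": [0,0,30],"yaw": 0},{"hand": 1,"delta_pos": [0,0,68],"yaw": 0},{"hand": 1,"delta_pos": [0,0,106],"yaw": 0},{"hand": 1,"delta_pos": [0,0,140],"yaw": 0},{"hand": 1,"delta_pos": [0,0,170],"yaw": 0},{"hand": 1,"delta_pos": [0,0,190],"yaw": 0},{"hand": 1,"delta_pos": [0,0,200],"yaw": 0},{"hand": 1,"delta_pos": [0,0,201],"yaw": 0},{"hand": 1,"delta_pos": [0,0,201],"yaw": 0}]}}

```text
clock: 13.67
position: [449.1, -10.5, 134.5]
ee_rot: [-0.706, 0.708, 0.0, -0.001]
contact_force: [0.4, 0.1, -0.8]
gripper_width: 85.5
grasp_force: 0.0
```

>>> {"op": "apply_moves", "data": {"rows": [{"hand": 0.5,"delta_pos": [0,0,0],"yaw": 0},{"hand": 0.2,"delta_pos": [0,0,0],"yaw": 0},{"hand": 0,"delta_pos": [0,0,0],"yaw": 0},{"hand": -1,"delta_pos": [0,0,0],"yaw": 0},{"hand": -1,"delta_pos": [0,0,0],"yaw": 0},{"hand": -1,"delta_pos": [0,0,0],"yaw": 0},{"hand": -1,"delta_pos": [0,0,0],"yaw": 0},{"hand": -1,"delta_pos": [0,0,0],"yaw": 0}]}}

```text
clock: 14.33
position: [449.8, -9.9, 136.6]
ee_rot: [-0.707, 0.708, -0.001, 0.001]
contact_force: [-2.5, -0.4, 6.1]
gripper_width: 53.6
grasp_force: 61.7
```

>>> {"op": "apply_moves", "data": {"rows": [{"hand": -1,"delta_pos": [0,0,-8],"yaw": 0},{"hand": -1,"delta_pos": [0,0,-22],"yaw": 0},{"hand": -1,"delta_pos": [0,0,-45],"yaw": 0},{"hand": -1,"delta_pos": [0,0,-75],"yaw": 0},{"hand": -1,"delta_pos": [0,0,-105],"yaw": 0},{"hand": -1,"delta_pos": [0,0,-135],"yaw": 0},{"hand": -1,"delta_pos": [0,0,-160],"yaw": 0},{"hand": -1,"delta_pos": [0,0,-175],"yaw": 0},{"hand": -1,"delta_pos": [0,0,-180],"yaw": 0},{"hand": -1,"delta_pos": [0,0,-180],"yaw": 0}]}}

```text
clock: 15.17
position: [449.2, -9.8, 316.0]
ee_rot: [-0.706, 0.708, -0.001, 0.001]
contact_force: [-0.3, 0.2, -3.1]
gripper_width: 53.5
grasp_force: 63.7
```

>>> {"op": "apply_moves", "data": {"rows": [{"hand": -1,"delta_pos": [10,3,0],"yaw": 0},{"hand": -1,"delta_pos": [32,10,0],"yaw": 0},{"hand": -1,"delta_pos": [64,20,0],"yaw": 0},{"hand": -1,"delta_pos": [98,31,0],"yaw": 0},{"hand": -1,"delta_pos": [132,42,0],"yaw": 0},{"hand": -1,"delta_pos": [166,53,0],"yaw": 0},{"hand": -1,"delta_pos": [200,64,0],"yaw": 0},{"hand": -1,"delta_pos": [232,74,0],"yaw": 0},{"hand": -1,"delta_pos": [256,82,0],"yaw": 0},{"hand": -1,"delta_pos": [268,86,0],"yaw": 0},{"hand": -1,"delta_pos": [271,87,0],"yaw": 0},{"hand": -1,"delta_pos": [271,87,0],"yaw": 0}]}}

```text
clock: 16.17
position: [360.2, -281.3, 313.0]
ee_rot: [-0.706, 0.709, 0.002, -0.001]
contact_force: [0.1, -0.0, -1.7]
gripper_width: 53.6
grasp_force: 63.7
```

>>> {"op": "apply_moves", "data": {"rows": [{"hand": -1,"delta_pos": [0,0,10],"yaw": 0},{"hand": -1,"delta_pos": [0,0,30],"yaw": 0},{"hand": -1,"delta_pos": [0,0,60],"yaw": 0},{"hand": -1,"delta_pos": [0,0,90],"yaw": 0},{"hand": -1,"delta_pos": [0,0,120],"yaw": 0},{"hand": -1,"delta_pos": [0,0,142],"yaw": 0},{"hand": -1,"delta_pos": [0,0,158],"yaw": 0},{"hand": -1,"delta_pos": [0,0,166],"yaw": 0},{"hand": -1,"delta_pos": [0,0,170],"yaw": 0},{"hand": -1,"delta_pos": [0,0,172],"yaw": 0},{"hand": -1,"delta_pos": [0,0,173],"yaw": 0},{"hand": -1,"delta_pos": [0,0,173],"yaw": 0}]}}

```text
clock: 17.17
position: [362.2, -280.9, 142.4]
ee_rot: [-0.707, 0.708, -0.001, 0.0]
contact_force: [-0.0, -0.4, -1.8]
gripper_width: 53.3
grasp_force: 63.7
```

>>> {"op": "apply_moves", "data": {"rows": [{"hand": -1,"delta_pos": [0,0,2],"yaw": 0},{"hand": -1,"delta_pos": [0,0,3],"yaw": 0},{"hand": -1,"delta_pos": [0,0,3],"yaw": 0}]}}

```text
clock: 17.42
position: [362.5, -281.6, 140.6]
ee_rot: [-0.707, 0.707, -0.002, 0.0]
contact_force: [-1.2, 0.9, 5.6]
gripper_width: 53.4
grasp_force: 64.6
```

>>> {"op": "apply_moves", "data": {"rows": [{"hand": 0,"delta_pos": [0,0,0],"yaw": 0},{"hand": 0.3,"delta_pos": [0,0,0],"yaw": 0},{"hand": 0.6,"delta_pos": [0,0,0],"yaw": 0},{"hand": 0.8,"delta_pos": [0,0,0],"yaw": 0},{"hand": 0.8,"delta_pos": [0,0,0],"yaw": 0},{"hand": 0.8,"delta_pos": [0,0,-30],"yaw": 0},{"hand": 1,"delta_pos": [0,0,-65],"yaw": 0},{"hand": 1,"delta_pos": [0,0,-100],"yaw": 0},{"hand": 1,"delta_pos": [0,0,-135],"yaw": 0},{"hand": 1,"delta_pos": [0,0,-160],"yaw": 0},{"hand": 1,"delta_pos": [0,0,-170],"yaw": 0},{"hand": 1,"delta_pos": [0,0,-170],"yaw": 0}]}}

```text
clock: 18.42
position: [362.6, -281.3, 311.2]
ee_rot: [-0.706, 0.708, -0.003, 0.001]
contact_force: [0.9, 0.4, -1.0]
gripper_width: 85.4
grasp_force: 0.0
```

Run:
```python
from h import *
S,T=cam("side"),cam("top")
obs=[];O={}
for n,c in (("side",S),("top",T)):
  for q,z in (("pepper_mill",16),("oil_bottle",16),("old_shaker",12),("cruet_stand",0),("chopping_board",0)):
    r=nets.pinpoint(n,q); print(n,q,[(round(x["score"],2),onz(c,x["location"],z)[:2].round(1).tolist()) for x in r])
M,sz=cv2.cvtColor(T["pixels"],cv2.COLOR_RGB2BGR),10/3
p=[466,36.5,.22]
big=np.zeros((600,800,3),np.uint8)
def crop(x0,y0,w,h,sc,drw):
    b=cv2.resize(M[y0:y0+h,x0:x0+w],None,fx=sc,fy=sc,interpolation=cv2.INTER_CUBIC)
    for P,col in drw:
        a=(proj(T,P)[:,::-1]-[x0,y0]+.5)*sc-.5
        cv2.polylines(b,[np.int32(a*16)],True,col,1,cv2.LINE_AA,4)
    return b
G=(0,255,0);Y=(255,255,0)
d=[(tf(p,[(70,83),(70,-83),(-70,-83),(-70,83)],22),G)]
for xy,D in (((-28,40),67),((-28,-40),67),((30,0),53)):
    w=tf(p,xy,22)[0]; d.append((circ(w[0],w[1],22,D),G))
w=tf(p,(30,0),22)[0]; d+= [(circ(w[0],w[1],102,34),Y),(circ(w[0],w[1],86,44),Y)]
cv2.imwrite("pics/f.png",crop(200,160,120,110,5,d)); save(T,"top3.png"); print(w)
```

```text
side pepper_mill []
side oil_bottle [(0.97, [349.6, -281.5]), (0.56, [219.3, -333.6])]
side old_shaker [(0.69, [496.2, 43.6]), (0.54, [485.9, 244.5])]
side cruet_stand []
side chopping_board [(0.86, [404.5, -291.3])]
top pepper_mill []
top oil_bottle [(0.81, [230.3, -330.7])]
top old_shaker []
top cruet_stand [(0.73, [465.6, 35.1])]
top chopping_board []
[495.27692348  43.04688869  22.        ]
```

View pics/f.png

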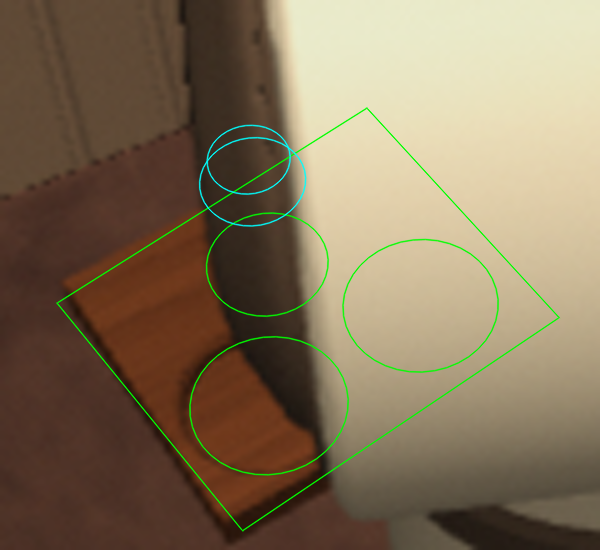

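Run:
```python
from h import *
T=cam("top"); M=cv2.imread("pics/top2.png")
x0,y0,sc=205,165,6
b=cv2.resize(M[y0:y0+95,x0:x0+110],None,fx=sc,fy=sc,interpolation=cv2.INTER_CUBIC)
def D(P,col):
    a=(proj(T,P)[:,::-1]-[x0,y0]+.5)*sc-.5
    cv2.polylines(b,[np.int32(a*16)],True,col,1,cv2.LINE_AA,4)
p=[467,36.5,.17]
D(tf(p,[(70,83),(70,-83),(-70,-83),(-70,83)],22),(0,255,0))
for xy,d in (((-28,40),67),((-28,-40),67),((30,0),53)):
    w=tf(p,xy,22)[0]; D(circ(w[0],w[1],22,d),(0,255,0))
D(circ(w[0],w[1],102,34),(255,255,0)); print(w)
cv2.imwrite("pics/g.png",b)
```

```text
[496.56754301  41.57547047  22.        ]
```

View pics/g.png

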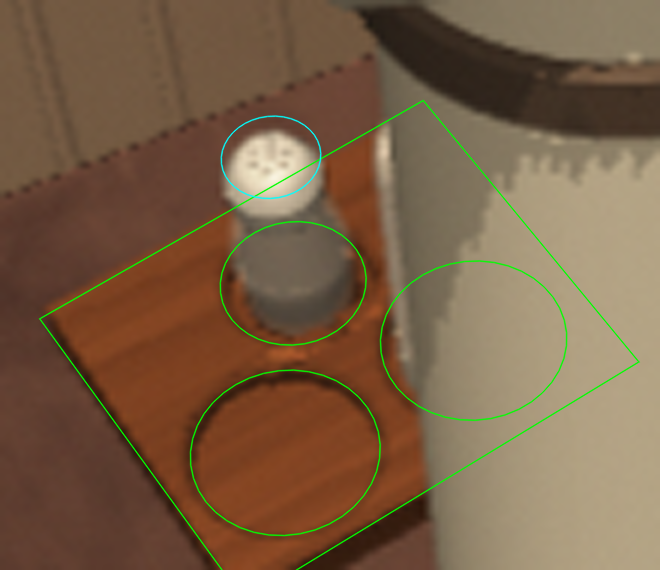

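The overlay fits the stand and the wells very well (pose 467, 36.5, 0.17 rad). The shaker cap at (272,165) lies 1–2 mm nearer than predicted. I'll check the distance to the wall before going there.

Run:
```python
from h import *
T=cam("top")
for rc in ([175,266.7],[197,205],[230,130],[245,90]): print(onz(T,rc,0).round(0))
```

```text
[590. -28.   0.]
[594. 122.   0.]
[583. 300.   0.]
[584. 389.   0.]
```

>>> {"op": "apply_moves", "data": {"rows": [{"hand": 1,"delta_pos": [-20,-8,0],"yaw": 0},{"hand": 1,"delta_pos": [-55,-23,0],"yaw": 0},{"hand": 1,"delta_pos": [-90,-37,0],"yaw": 0},{"hand": 1,"delta_pos": [-125,-51,0],"yaw": 0},{"hand": 1,"delta_pos": [-160,-66,0],"yaw": 0},{"hand": 1,"delta_pos": [-195,-80,0],"yaw": 0},{"hand": 1,"delta_pos": [-230,-95,0],"yaw": 0},{"hand": 1,"delta_pos": [-265,-109,0],"yaw": 0},{"hand": 1,"delta_pos": [-300,-123,0],"yaw": 0},{"hand": 1,"delta_pos": [-323,-133,0],"yaw": 0},{"hand": 1,"delta_pos": [-323,-133,0],"yaw": 0},{"hand": 1,"delta_pos": [-323,-133,0],"yaw": 0}]}}

```text
clock: 20.12
position: [495.5, 43.2, 308.2]
ee_rot: [0.707, -0.707, -0.0, 0.0]
contact_force: [0.6, -0.0, -0.6]
gripper_width: 85.2
grasp_force: 0.0
```

>>> {"op": "apply_moves", "data": {"rows": [{"hand": 0.8,"delta_pos": [0,0,30],"yaw": 0},{"hand": 0.8,"delta_pos": [0,0,65],"yaw": 0},{"hand": 0.8,"delta_pos": [0,0,100],"yaw": 0},{"hand": 0.8,"delta_pos": [0,0,135],"yaw": 0},{"hand": 0.8,"delta_pos": [0,0,165],"yaw": 0},{"hand": 0.8,"delta_pos": [0,0,190],"yaw": 0},{"hand": 0.8,"delta_pos": [0,0,210],"yaw": 0},{"hand": 0.8,"delta_pos": [0,0,225],"yaw": 0},{"hand": 0.8,"delta_pos": [0,0,237],"yaw": 0},{"hand": 0.8,"delta_pos": [0,0,244],"yaw": 0},{"hand": 0.8,"delta_pos": [0,0,246],"yaw": 0},{"hand": 0.8,"delta_pos": [0,0,246],"yaw": 0}]}}

```text
clock: 21.12
position: [495.1, 41.4, 62.7]
ee_rot: [-0.706, 0.708, 0.0, -0.0]
contact_force: [-0.1, -0.6, -0.6]
gripper_width: 76.8
grasp_force: 0.0
```

>>> {"op": "apply_moves", "data": {"rows": [{"hand": 0.4,"delta_pos": [0,0,0],"yaw": 0},{"hand": 0.1,"delta_pos": [0,0,0],"yaw": 0},{"hand": -1,"delta_pos": [0,0,0],"yaw": 0},{"hand": -1,"delta_pos": [0,0,0],"yaw": 0},{"hand": -1,"delta_pos": [0,0,0],"yaw": 0},{"hand": -1,"delta_pos": [0,0,0],"yaw": 0},{"hand": -1,"delta_pos": [0,0,0],"yaw": 0},{"hand": -1,"delta_pos": [0,0,0],"yaw": 0}]}}

```text
clock: 21.78
position: [495.9, 42.2, 63.9]
ee_rot: [-0.707, 0.708, -0.001, 0.001]
contact_force: [-0.9, 0.2, 5.5]
gripper_width: 33.4
grasp_force: 59.0
```

Run:
```python
from h import *
S=cam("side")
a=cv2.cvtColor(S["pixels"],cv2.COLOR_RGB2BGR)[130:280,150:400]
cv2.imwrite("pics/i.png",cv2.resize(a,None,fx=3.2,fy=3.2,interpolation=cv2.INTER_CUBIC))
```

```text
(no output)
```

View pics/i.png

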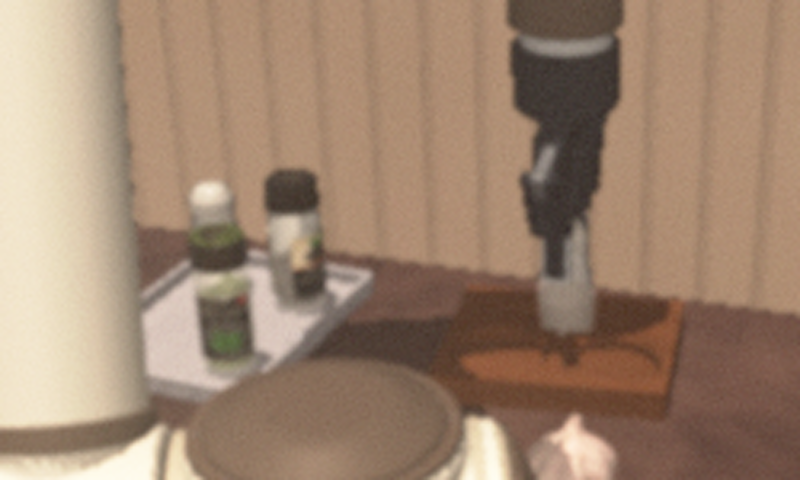

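The side crop shows the fingers on the old shaker's tapering body (555,275), shaker upright in its well. Lift and carry.

>>> {"op": "apply_moves", "data": {"rows": [{"hand": -1,"delta_pos": [0,0,-5],"yaw": 0},{"hand": -1,"delta_pos": [0,0,-12],"yaw": 0},{"hand": -1,"delta_pos": [0,0,-25],"yaw": 0},{"hand": -1,"delta_pos": [0,0,-45],"yaw": 0},{"hand": -1,"delta_pos": [0,0,-70],"yaw": 0},{"hand": -1,"delta_pos": [0,0,-95],"yaw": 0},{"hand": -1,"delta_pos": [0,0,-120],"yaw": 0},{"hand": -1,"delta_pos": [0,0,-135],"yaw": 0},{"hand": -1,"delta_pos": [0,0,-140],"yaw": 0},{"hand": -1,"delta_pos": [0,0,-140],"yaw": 0}]}}

```text
clock: 22.67
position: [495.6, 42.2, 204.1]
ee_rot: [-0.706, 0.708, -0.001, 0.002]
contact_force: [-0.1, -0.4, -1.0]
gripper_width: 33.1
grasp_force: 59.2
```

>>> {"op": "apply_moves", "data": {"rows": [{"hand": -1,"delta_pos": [-12,4,0],"yaw": 0},{"hand": -1,"delta_pos": [-38,13,0],"yaw": 0},{"hand": -1,"delta_pos": [-72,25,0],"yaw": 0},{"hand": -1,"delta_pos": [-108,37,0],"yaw": 0},{"hand": -1,"delta_pos": [-144,50,0],"yaw": 0},{"hand": -1,"delta_pos": [-180,62,0],"yaw": 0},{"hand": -1,"delta_pos": [-216,74,0],"yaw": 0},{"hand": -1,"delta_pos": [-250,86,0],"yaw": 0},{"hand": -1,"delta_pos": [-276,95,0],"yaw": 0},{"hand": -1,"delta_pos": [-290,100,0],"yaw": 0},{"hand": -1,"delta_pos": [-294,101,0],"yaw": 0},{"hand": -1,"delta_pos": [-294,101,0],"yaw": 0}]}}

```text
clock: 23.67
position: [394.1, 336.2, 201.3]
ee_rot: [-0.707, 0.707, -0.0, -0.001]
contact_force: [0.2, -0.5, -0.6]
gripper_width: 33.1
grasp_force: 59.2
```

Run:
```python
from h import *
S,T=cam("side"),cam("top")
a=cv2.cvtColor(S["pixels"],cv2.COLOR_RGB2BGR)[120:270,140:340]; b=cv2.cvtColor(T["pixels"],cv2.COLOR_RGB2BGR)[190:340,70:270]
cv2.imwrite("pics/j.png",np.hstack([cv2.resize(x,(400,300),interpolation=cv2.INTER_CUBIC) for x in (a,b)]))
s=read_state();print(s['position'],s['gripper_width'],s['joints'])
```

```text
[394.66602066 334.90285665 201.90784822] 33.06285536463029 [ 1.01742202e+00  2.32481606e-01 -3.02570721e-01 -1.87550266e-04
 -1.03793350e+00 -1.02016960e+00]
```

View pics/j.png

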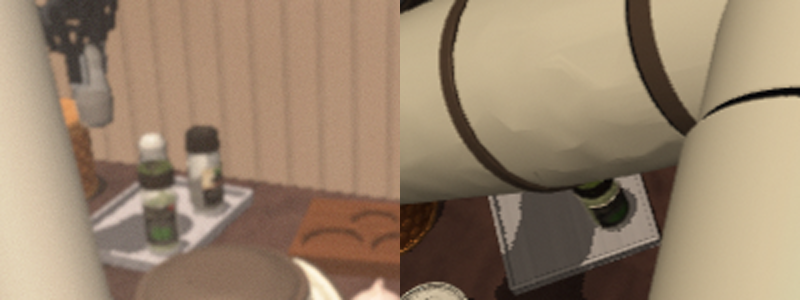

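The old shaker hangs upright in the gripper (95,100) above the tray; both jars are in place and the well is empty. Lowering to the free place.

>>> {"op": "apply_moves", "data": {"rows": [{"hand": -1,"delta_pos": [0,0,15],"yaw": 0},{"hand": -1,"delta_pos": [0,0,40],"yaw": 0},{"hand": -1,"delta_pos": [0,0,70],"yaw": 0},{"hand": -1,"delta_pos": [0,0,95],"yaw": 0},{"hand": -1,"delta_pos": [0,0,115],"yaw": 0},{"hand": -1,"delta_pos": [0,0,130],"yaw": 0},{"hand": -1,"delta_pos": [0,0,139],"yaw": 0},{"hand": -1,"delta_pos": [0,0,143],"yaw": 0},{"hand": -1,"delta_pos": [0,0,145],"yaw": 0},{"hand": -1,"delta_pos": [0,0,147],"yaw": 0},{"hand": -1,"delta_pos": [0,0,147],"yaw": 0},{"hand": -1,"delta_pos": [0,0,147],"yaw": 0}]}}

```text
clock: 24.77
position: [395.1, 336.5, 56.5]
ee_rot: [-0.706, 0.708, 0.0, 0.001]
contact_force: [-0.2, -0.2, -0.9]
gripper_width: 33.3
grasp_force: 59.2
```

>>> {"op": "apply_moves", "data": {"rows": [{"hand": -1,"delta_pos": [0,0,1],"yaw": 0},{"hand": -1,"delta_pos": [0,0,2],"yaw": 0},{"hand": -1,"delta_pos": [0,0,2],"yaw": 0}]}}

```text
clock: 25.02
position: [395.2, 336.9, 55.8]
ee_rot: [-0.707, 0.707, -0.0, 0.001]
contact_force: [-2.1, -1.2, 8.2]
gripper_width: 33.3
grasp_force: 60.6
```

>>> {"op": "apply_moves", "data": {"rows": [{"hand": -0.2,"delta_pos": [0,0,0],"yaw": 0},{"hand": 0.1,"delta_pos": [0,0,0],"yaw": 0},{"hand": 0.4,"delta_pos": [0,0,0],"yaw": 0},{"hand": 0.6,"delta_pos": [0,0,0],"yaw": 0},{"hand": 0.6,"delta_pos": [0,0,0],"yaw": 0},{"hand": 0.6,"delta_pos": [0,0,-20],"yaw": 0},{"hand": 0.6,"delta_pos": [0,0,-50],"yaw": 0},{"hand": 0.6,"delta_pos": [0,0,-85],"yaw": 0},{"hand": 0.6,"delta_pos": [0,0,-120],"yaw": 0},{"hand": 0.8,"delta_pos": [0,0,-145],"yaw": 0},{"hand": 0.8,"delta_pos": [0,0,-150],"yaw": 0},{"hand": 0.8,"delta_pos": [0,0,-150],"yaw": 0}]}}

```text
clock: 26.02
position: [395.3, 337.0, 205.8]
ee_rot: [-0.706, 0.708, 0.001, 0.002]
contact_force: [-0.1, -0.3, -0.3]
gripper_width: 76.9
grasp_force: 0.0
```

Run:
```python
from h import *
S,T=cam("side"),cam("top")
for n,c in (("side",S),("top",T)):
  for q in ("full_shaker","refill_tray","spice_jar_a"):
    print(n,q,[(round(x["score"],2),np.round(x["location"],1).tolist(),onz(c,x["location"],4)[:2].round(1).tolist()) for x in nets.pinpoint(n,q)])
# cap edges in top0 on rows
M=cv2.imread("pics/top0.png")
x0,y0,sc=100,225,8
b=cv2.resize(M[y0:y0+60,x0:x0+50],None,fx=sc,fy=sc,interpolation=cv2.INTER_CUBIC)
def D(P,col):
    a=(proj(T,P)[:,::-1]-[x0,y0]+.5)*sc-.5; cv2.polylines(b,[np.int32(a*16)],True,col,1,cv2.LINE_AA,4)
D(circ(498,327,92,30),(255,255,0));D(circ(498,327,4,44),(0,255,0));D(circ(498,327,78,34),(0,0,255))
c2=cv2.cvtColor(S["pixels"],cv2.COLOR_RGB2BGR)[150:270,140:240]
cv2.imwrite("pics/k.png",np.hstack([b,cv2.resize(c2,(400,480),interpolation=cv2.INTER_CUBIC)]))
```

```text
side full_shaker []
side refill_tray [(0.8, [235.5, 218.0], [418.8, 288.2]), (0.26, [276.2, 468.5], [408.9, -295.5])]
side spice_jar_a [(0.68, [245.4, 226.2], [381.1, 248.0]), (0.66, [235.2, 218.1], [420.3, 288.6]), (0.56, [224.0, 246.1], [493.1, 248.4])]
top full_shaker []
top refill_tray [(0.89, [283.1, 153.7], [435.6, 292.0])]
top spice_jar_a [(0.79, [300.8, 177.3], [376.8, 260.7])]
```

View pics/k.png

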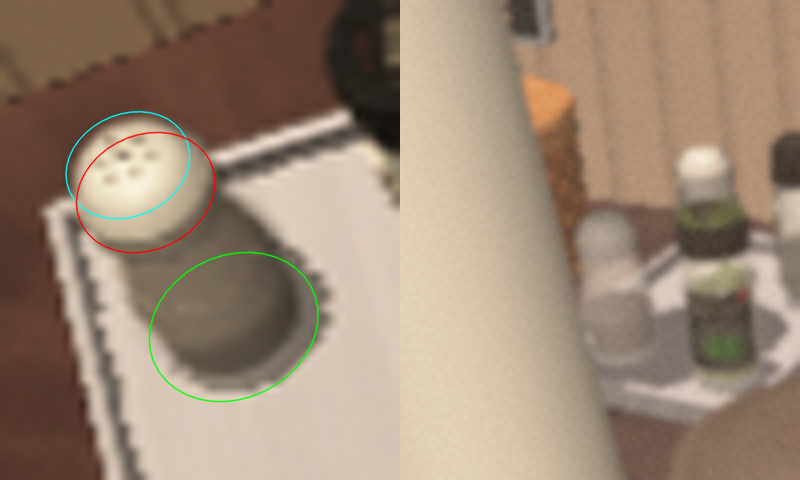

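Right half: the old shaker stands upright on the tray (615,290), clear of the jar. Left half: the full shaker fits the model at about (499.5, 327).

>>> {"op": "apply_moves", "data": {"rows": [{"hand": 0.8,"delta_pos": [3,-35,0],"yaw": 0},{"hand": 0.8,"delta_pos": [6,-70,0],"yaw": 0},{"hand": 0.8,"delta_pos": [9,-98,0],"yaw": 0},{"hand": 0.8,"delta_pos": [9,-105,0],"yaw": 0},{"hand": 0.8,"delta_pos": [9,-105,0],"yaw": 0},{"hand": 0.8,"delta_pos": [9,-105,30],"yaw": 0},{"hand": 0.8,"delta_pos": [9,-105,65],"yaw": 0},{"hand": 0.8,"delta_pos": [9,-105,100],"yaw": 0},{"hand": 0.8,"delta_pos": [9,-105,125],"yaw": 0},{"hand": 0.8,"delta_pos": [9,-105,142],"yaw": 0},{"hand": 0.8,"delta_pos": [9,-105,149],"yaw": 0},{"hand": 0.8,"delta_pos": [9,-105,149],"yaw": 0}]}}

```text
clock: 27.42
position: [498.0, 326.2, 53.0]
ee_rot: [-0.707, 0.708, -0.0, -0.002]
contact_force: [-0.4, 0.2, 0.1]
gripper_width: 76.7
grasp_force: 0.0
```

>>> {"op": "apply_moves", "data": {"rows": [{"hand": 0.4,"delta_pos": [0,0,0],"yaw": 0},{"hand": 0.1,"delta_pos": [0,0,0],"yaw": 0},{"hand": -0.1,"delta_pos": [0,0,0],"yaw": 0},{"hand": -1,"delta_pos": [0,0,0],"yaw": 0},{"hand": -1,"delta_pos": [0,0,0],"yaw": 0},{"hand": -1,"delta_pos": [0,0,0],"yaw": 0},{"hand": -1,"delta_pos": [0,0,0],"yaw": 0},{"hand": -1,"delta_pos": [0,0,0],"yaw": 0}]}}

```text
clock: 28.08
position: [500.1, 327.5, 56.5]
ee_rot: [-0.707, 0.708, 0.0, 0.001]
contact_force: [-3.6, -0.1, 6.7]
gripper_width: 33.9
grasp_force: 56.6
```

>>> {"op": "apply_moves", "data": {"rows": [{"hand": -1,"delta_pos": [0,0,-5],"yaw": 0},{"hand": -1,"delta_pos": [0,0,-12],"yaw": 0},{"hand": -1,"delta_pos": [0,0,-25],"yaw": 0},{"hand": -1,"delta_pos": [0,0,-45],"yaw": 0},{"hand": -1,"delta_pos": [0,0,-70],"yaw": 0},{"hand": -1,"delta_pos": [0,0,-95],"yaw": 0},{"hand": -1,"delta_pos": [0,0,-120],"yaw": 0},{"hand": -1,"delta_pos": [0,0,-140],"yaw": 0},{"hand": -1,"delta_pos": [0,0,-150],"yaw": 0},{"hand": -1,"delta_pos": [0,0,-150],"yaw": 0}]}}

```text
clock: 28.92
position: [500.7, 327.7, 207.7]
ee_rot: [-0.706, 0.708, -0.0, 0.003]
contact_force: [-0.7, -0.1, -1.0]
gripper_width: 33.3
grasp_force: 57.7
```

>>> {"op": "apply_moves", "data": {"rows": [{"hand": -1,"delta_pos": [12,0,0],"yaw": 0},{"hand": -1,"delta_pos": [38,1,0],"yaw": 0},{"hand": -1,"delta_pos": [72,1,0],"yaw": 0},{"hand": -1,"delta_pos": [108,1,0],"yaw": 0},{"hand": -1,"delta_pos": [144,2,0],"yaw": 0},{"hand": -1,"delta_pos": [180,2,0],"yaw": 0},{"hand": -1,"delta_pos": [216,3,0],"yaw": 0},{"hand": -1,"delta_pos": [246,3,0],"yaw": 0},{"hand": -1,"delta_pos": [270,3,0],"yaw": 0},{"hand": -1,"delta_pos": [282,3,0],"yaw": 0},{"hand": -1,"delta_pos": [285,3,0],"yaw": 0},{"hand": -1,"delta_pos": [285,3,0],"yaw": 0}]}}

```text
clock: 29.92
position: [495.5, 41.1, 203.7]
ee_rot: [-0.706, 0.708, 0.001, -0.001]
contact_force: [0.0, 0.8, -2.1]
gripper_width: 33.4
grasp_force: 57.7
```

>>> {"op": "apply_moves", "data": {"rows": [{"hand": -1,"delta_pos": [0,0,15],"yaw": 0},{"hand": -1,"delta_pos": [0,0,40],"yaw": 0},{"hand": -1,"delta_pos": [0,0,70],"yaw": 0},{"hand": -1,"delta_pos": [0,0,95],"yaw": 0},{"hand": -1,"delta_pos": [0,0,110],"yaw": 0},{"hand": -1,"delta_pos": [0,0,118],"yaw": 0},{"hand": -1,"delta_pos": [0,0,120],"yaw": 0},{"hand": -1,"delta_pos": [0,0,120],"yaw": 0}]}}

```text
clock: 30.58
position: [496.4, 42.7, 84.5]
ee_rot: [-0.707, 0.707, 0.0, -0.0]
contact_force: [0.9, -1.2, -1.6]
gripper_width: 33.7
grasp_force: 57.8
```

Run:
```python
from h import *
S=cam("side"); s=read_state(); print(s['position'])
x0,y0,sc=280,165,6
b=cv2.resize(cv2.cvtColor(S["pixels"],cv2.COLOR_RGB2BGR)[y0:y0+100,x0:x0+110],None,fx=sc,fy=sc,interpolation=cv2.INTER_CUBIC)
def D(P,col):
    a=(proj(S,P)[:,::-1]-[x0,y0]+.5)*sc-.5; cv2.polylines(b,[np.int32(a*16)],True,col,1,cv2.LINE_AA,4)
p=[467,36.5,.17]
D(tf(p,[(70,83),(70,-83),(-70,-83),(-70,83)],22),(0,255,0))
for xy,d in (((-28,40),67),((-28,-40),67),((30,0),53)):
    w=tf(p,xy,22)[0]; D(circ(w[0],w[1],22,d),(0,255,0))
x,y,z=s['position']; D(circ(x,y,z-50,44),(0,0,255))
cv2.imwrite("pics/l.png",b)
```

```text
[496.89294246  42.6761718   85.24644575]
```

View pics/l.png

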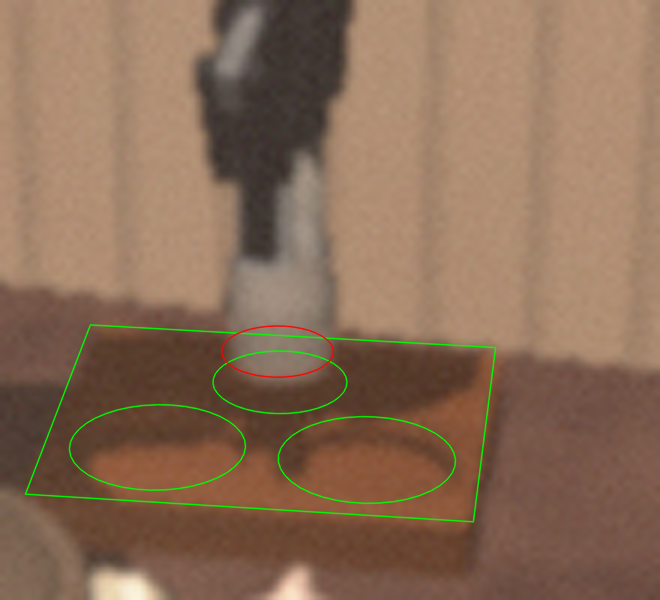

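The held shaker (base centre about (281,365)) lines up with the back well (about (283,385)) within 1–2 mm. Lowering.

>>> {"op": "apply_moves", "data": {"rows": [{"hand": -1,"delta_pos": [0,0,5],"yaw": 0},{"hand": -1,"delta_pos": [0,0,10],"yaw": 0},{"hand": -1,"delta_pos": [0,0,14],"yaw": 0},{"hand": -1,"delta_pos": [0,0,17],"yaw": 0},{"hand": -1,"delta_pos": [0,0,19],"yaw": 0},{"hand": -1,"delta_pos": [0,0,19],"yaw": 0}]}}

```text
clock: 31.13
position: [495.9, 41.8, 65.3]
ee_rot: [-0.706, 0.708, 0.0, -0.0]
contact_force: [-0.8, -0.1, -1.2]
gripper_width: 33.3
grasp_force: 57.8
```

>>> {"op": "apply_moves", "data": {"rows": [{"hand": -1,"delta_pos": [0,0,1],"yaw": 0},{"hand": -1,"delta_pos": [0,0,2],"yaw": 0},{"hand": -1,"delta_pos": [0,0,2],"yaw": 0}]}}

```text
clock: 31.38
position: [496.4, 41.9, 64.9]
ee_rot: [-0.707, 0.708, -0.0, 0.0]
contact_force: [-3.1, -0.1, 6.1]
gripper_width: 33.2
grasp_force: 59.4
```

>>> {"op": "apply_moves", "data": {"rows": [{"hand": -0.2,"delta_pos": [0,0,0],"yaw": 0},{"hand": 0.1,"delta_pos": [0,0,0],"yaw": 0},{"hand": 0.4,"delta_pos": [0,0,0],"yaw": 0},{"hand": 0.6,"delta_pos": [0,0,0],"yaw": 0},{"hand": 0.6,"delta_pos": [0,0,0],"yaw": 0},{"hand": 0.6,"delta_pos": [0,0,-25],"yaw": 0},{"hand": 0.6,"delta_pos": [0,0,-60],"yaw": 0},{"hand": 1,"delta_pos": [0,0,-98],"yaw": 0},{"hand": 1,"delta_pos": [0,0,-136],"yaw": 0},{"hand": 1,"delta_pos": [0,0,-174],"yaw": 0},{"hand": 1,"delta_pos": [0,0,-212],"yaw": 0},{"hand": 1,"delta_pos": [0,0,-247],"yaw": 0}]}}

```text
clock: 32.38
position: [496.0, 41.8, 313.3]
ee_rot: [-0.706, 0.708, -0.0, 0.001]
contact_force: [1.0, 0.2, 0.5]
gripper_width: 85.3
grasp_force: 0.0
```

>>> {"op": "apply_moves", "data": {"rows": [{"hand": 1,"delta_pos": [30,12,0],"yaw": 0},{"hand": 1,"delta_pos": [65,27,0],"yaw": 0},{"hand": 1,"delta_pos": [100,41,0],"yaw": 0},{"hand": 1,"delta_pos": [135,56,0],"yaw": 0},{"hand": 1,"delta_pos": [170,71,0],"yaw": 0},{"hand": 1,"delta_pos": [205,85,0],"yaw": 0},{"hand": 1,"delta_pos": [240,100,0],"yaw": 0},{"hand": 1,"delta_pos": [275,114,0],"yaw": 0},{"hand": 1,"delta_pos": [305,127,0],"yaw": 0},{"hand": 1,"delta_pos": [323,134,0],"yaw": 0},{"hand": 1,"delta_pos": [323,134,0],"yaw": 0},{"hand": 1,"delta_pos": [323,134,0],"yaw": 0}]}}

```text
clock: 33.38
position: [361.0, -281.5, 310.4]
ee_rot: [-0.705, 0.709, 0.0, -0.0]
contact_force: [0.7, 0.3, 0.8]
gripper_width: 85.5
grasp_force: 0.0
```

Run:
```python
from h import *
S,T=cam("side"),cam("top"); print(read_state()['position'])
for n,c in (("side",S),("top",T)):
  for q,z in (("full_shaker",12),("oil_bottle",16),("pepper_mill",16)):
    print(n,q,[(round(x["score"],2),onz(c,x["location"],z)[:2].round(1).tolist()) for x in nets.pinpoint(n,q)])
x0,y0,sc=280,150,2.6
a=cv2.cvtColor(S["pixels"],cv2.COLOR_RGB2BGR)[y0:y0+200,x0:x0+300]
cv2.imwrite("pics/m.png",cv2.resize(a,None,fx=sc,fy=sc,interpolation=cv2.INTER_CUBIC))
```

```text
[ 361.58795885 -280.45805734  310.54125309]
side full_shaker [(0.81, [483.9, 37.5])]
side oil_bottle [(0.55, [213.3, -332.5])]
side pepper_mill []
top full_shaker []
top oil_bottle [(0.74, [229.3, -331.0]), (0.31, [456.9, 40.7])]
top pepper_mill []
```

View pics/m.png

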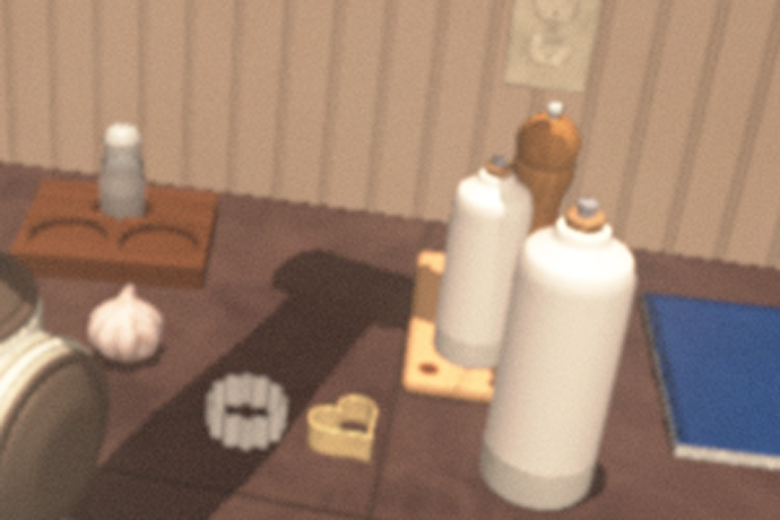

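The full shaker stands upright in the back well (123,170); the bottle (487,270) and the mill (548,160) stand on the board. Next, the bottle.

>>> {"op": "apply_moves", "data": {"rows": [{"hand": 1,"delta_pos": [0,0,30],"yaw": 0},{"hand": 1,"delta_pos": [0,0,65],"yaw": 0},{"hand": 1,"delta_pos": [0,0,100],"yaw": 0},{"hand": 1,"delta_pos": [0,0,130],"yaw": 0},{"hand": 1,"delta_pos": [0,0,155],"yaw": 0},{"hand": 1,"delta_pos": [0,0,168],"yaw": 0},{"hand": 1,"delta_pos": [0,0,172],"yaw": 0},{"hand": 1,"delta_pos": [0,0,172],"yaw": 0},{"hand": 0.5,"delta_pos": [0,0,172],"yaw": 0},{"hand": 0.2,"delta_pos": [0,0,172],"yaw": 0},{"hand": 0,"delta_pos": [0,0,172],"yaw": 0},{"hand": -1,"delta_pos": [0,0,172],"yaw": 0}]}}

```text
clock: 34.78
position: [362.4, -281.5, 140.8]
ee_rot: [-0.707, 0.707, -0.002, 0.0]
contact_force: [-0.4, 0.9, 5.7]
gripper_width: 53.5
grasp_force: 62.0
```

>>> {"op": "apply_moves", "data": {"rows": [{"hand": -1,"delta_pos": [0,0,0],"yaw": 0},{"hand": -1,"delta_pos": [0,0,0],"yaw": 0},{"hand": -1,"delta_pos": [0,0,0],"yaw": 0},{"hand": -1,"delta_pos": [0,0,-8],"yaw": 0},{"hand": -1,"delta_pos": [0,0,-22],"yaw": 0},{"hand": -1,"delta_pos": [0,0,-45],"yaw": 0},{"hand": -1,"delta_pos": [0,0,-75],"yaw": 0},{"hand": -1,"delta_pos": [0,0,-105],"yaw": 0},{"hand": -1,"delta_pos": [0,0,-135],"yaw": 0},{"hand": -1,"delta_pos": [0,0,-155],"yaw": 0},{"hand": -1,"delta_pos": [0,0,-160],"yaw": 0},{"hand": -1,"delta_pos": [0,0,-160],"yaw": 0}]}}

```text
clock: 35.78
position: [361.9, -280.8, 300.3]
ee_rot: [-0.706, 0.708, -0.002, 0.001]
contact_force: [0.7, -0.7, -3.2]
gripper_width: 53.6
grasp_force: 63.6
```

>>> {"op": "apply_moves", "data": {"rows": [{"hand": -1,"delta_pos": [-10,-3,0],"yaw": 0},{"hand": -1,"delta_pos": [-32,-10,0],"yaw": 0},{"hand": -1,"delta_pos": [-64,-20,0],"yaw": 0},{"hand": -1,"delta_pos": [-98,-31,0],"yaw": 0},{"hand": -1,"delta_pos": [-132,-42,0],"yaw": 0},{"hand": -1,"delta_pos": [-166,-53,0],"yaw": 0},{"hand": -1,"delta_pos": [-200,-64,0],"yaw": 0},{"hand": -1,"delta_pos": [-232,-74,0],"yaw": 0},{"hand": -1,"delta_pos": [-256,-82,0],"yaw": 0},{"hand": -1,"delta_pos": [-268,-86,0],"yaw": 0},{"hand": -1,"delta_pos": [-271,-87,0],"yaw": 0},{"hand": -1,"delta_pos": [-271,-87,0],"yaw": 0}]}}

```text
clock: 36.78
position: [448.4, -9.4, 297.2]
ee_rot: [-0.707, 0.707, 0.001, -0.001]
contact_force: [-1.2, 0.2, -1.9]
gripper_width: 53.4
grasp_force: 63.6
```

>>> {"op": "apply_moves", "data": {"rows": [{"hand": -1,"delta_pos": [0,0,15],"yaw": 0},{"hand": -1,"delta_pos": [0,0,40],"yaw": 0},{"hand": -1,"delta_pos": [0,0,70],"yaw": 0},{"hand": -1,"delta_pos": [0,0,100],"yaw": 0},{"hand": -1,"delta_pos": [0,0,123],"yaw": 0},{"hand": -1,"delta_pos": [0,0,138],"yaw": 0},{"hand": -1,"delta_pos": [0,0,147],"yaw": 0},{"hand": -1,"delta_pos": [0,0,152],"yaw": 0},{"hand": -1,"delta_pos": [0,0,156],"yaw": 0},{"hand": -1,"delta_pos": [0,0,160],"yaw": 0},{"hand": -1,"delta_pos": [0,0,161],"yaw": 0},{"hand": -1,"delta_pos": [0,0,161],"yaw": 0}]}}

```text
clock: 37.78
position: [449.3, -10.0, 138.1]
ee_rot: [-0.706, 0.708, -0.0, 0.0]
contact_force: [-0.1, 0.3, -2.1]
gripper_width: 53.5
grasp_force: 63.7
```

Free in the well; a few more mm to the floor.

>>> {"op": "apply_moves", "data": {"rows": [{"hand": -1,"delta_pos": [0,0,1],"yaw": 0},{"hand": -1,"delta_pos": [0,0,2],"yaw": 0},{"hand": -1,"delta_pos": [0,0,3],"yaw": 0},{"hand": -1,"delta_pos": [0,0,3],"yaw": 0}]}}

```text
clock: 38.12
position: [449.8, -10.0, 136.8]
ee_rot: [-0.707, 0.707, -0.001, 0.0]
contact_force: [-3.4, -0.8, 9.4]
gripper_width: 53.1
grasp_force: 65.1
```

>>> {"op": "apply_moves", "data": {"rows": [{"hand": 0,"delta_pos": [0,0,0],"yaw": 0},{"hand": 0.3,"delta_pos": [0,0,0],"yaw": 0},{"hand": 0.6,"delta_pos": [0,0,0],"yaw": 0},{"hand": 0.9,"delta_pos": [0,0,0],"yaw": 0},{"hand": 0.9,"delta_pos": [0,0,0],"yaw": 0},{"hand": 0.9,"delta_pos": [0,0,-25],"yaw": 0},{"hand": 1,"delta_pos": [0,0,-60],"yaw": 0},{"hand": 1,"delta_pos": [0,0,-95],"yaw": 0},{"hand": 1,"delta_pos": [0,0,-130],"yaw": 0},{"hand": 1,"delta_pos": [0,0,-165],"yaw": 0},{"hand": 1,"delta_pos": [0,0,-195],"yaw": 0},{"hand": 1,"delta_pos": [0,0,-201],"yaw": 0}]}}

```text
clock: 39.12
position: [451.4, -9.9, 341.5]
ee_rot: [-0.707, 0.708, -0.003, 0.004]
contact_force: [0.7, -0.2, 0.6]
gripper_width: 85.1
grasp_force: 0.0
```

>>> {"op": "apply_moves", "data": {"rows": [{"hand": 1,"delta_pos": [30,0,0],"yaw": 0},{"hand": 1,"delta_pos": [68,-1,0],"yaw": 0},{"hand": 1,"delta_pos": [106,-2,0],"yaw": 0},{"hand": 1,"delta_pos": [144,-2,0],"yaw": 0},{"hand": 1,"delta_pos": [182,-3,0],"yaw": 0},{"hand": 1,"delta_pos": [220,-3,0],"yaw": 0},{"hand": 1,"delta_pos": [258,-4,0],"yaw": 0},{"hand": 1,"delta_pos": [290,-4,0],"yaw": 0},{"hand": 1,"delta_pos": [307,-4,0],"yaw": 0},{"hand": 1,"delta_pos": [307,-4,0],"yaw": 0},{"hand": 1,"delta_pos": [307,-4,0],"yaw": 0}]}}

```text
clock: 40.03
position: [452.1, -317.6, 334.4]
ee_rot: [-0.706, 0.709, 0.001, -0.0]
contact_force: [0.4, -0.2, -0.4]
gripper_width: 85.2
grasp_force: 0.0
```

>>> {"op": "apply_moves", "data": {"rows": [{"hand": 1,"delta_pos": [0,0,30],"yaw": 0},{"hand": 1,"delta_pos": [0,0,65],"yaw": 0},{"hand": 1,"delta_pos": [0,0,100],"yaw": 0},{"hand": 1,"delta_pos": [0,0,135],"yaw": 0},{"hand": 1,"delta_pos": [0,0,160],"yaw": 0},{"hand": 1,"delta_pos": [0,0,180],"yaw": 0},{"hand": 1,"delta_pos": [0,0,189],"yaw": 0},{"hand": 1,"delta_pos": [0,0,191],"yaw": 0},{"hand": 1,"delta_pos": [0,0,191],"yaw": 0},{"hand": 0.5,"delta_pos": [0,0,191],"yaw": 0},{"hand": 0.2,"delta_pos": [0,0,191],"yaw": 0},{"hand": -1,"delta_pos": [0,0,191],"yaw": 0}]}}

```text
clock: 41.03
position: [453.3, -317.2, 146.2]
ee_rot: [-0.706, 0.708, -0.001, 0.001]
contact_force: [1.0, -0.4, -0.3]
gripper_width: 51.5
grasp_force: 0.4
```

>>> {"op": "apply_moves", "data": {"rows": [{"hand": -1,"delta_pos": [0,0,0],"yaw": 0},{"hand": -1,"delta_pos": [0,0,0],"yaw": 0},{"hand": -1,"delta_pos": [0,0,0],"yaw": 0},{"hand": -1,"delta_pos": [0,0,0],"yaw": 0}]}}

```text
clock: 41.37
position: [453.6, -317.6, 146.7]
ee_rot: [-0.707, 0.708, -0.002, 0.0]
contact_force: [0.3, 1.2, 6.1]
gripper_width: 45.7
grasp_force: 60.9
```

>>> {"op": "apply_moves", "data": {"rows": [{"hand": -1,"delta_pos": [0,0,-10],"yaw": 0},{"hand": -1,"delta_pos": [0,0,-25],"yaw": 0},{"hand": -1,"delta_pos": [0,0,-50],"yaw": 0},{"hand": -1,"delta_pos": [0,0,-80],"yaw": 0},{"hand": -1,"delta_pos": [0,0,-110],"yaw": 0},{"hand": -1,"delta_pos": [0,0,-140],"yaw": 0},{"hand": -1,"delta_pos": [0,0,-170],"yaw": 0},{"hand": -1,"delta_pos": [0,0,-190],"yaw": 0},{"hand": -1,"delta_pos": [0,0,-197],"yaw": 0},{"hand": -1,"delta_pos": [0,0,-197],"yaw": 0}]}}

```text
clock: 42.2
position: [452.7, -317.0, 343.4]
ee_rot: [-0.706, 0.708, -0.001, 0.001]
contact_force: [0.2, -0.4, -2.2]
gripper_width: 45.3
grasp_force: 62.0
```

>>> {"op": "apply_moves", "data": {"rows": [{"hand": -1,"delta_pos": [-15,0,0],"yaw": 0},{"hand": -1,"delta_pos": [-45,2,0],"yaw": 0},{"hand": -1,"delta_pos": [-82,5,0],"yaw": 0},{"hand": -1,"delta_pos": [-120,7,0],"yaw": 0},{"hand": -1,"delta_pos": [-158,9,0],"yaw": 0},{"hand": -1,"delta_pos": [-196,11,0],"yaw": 0},{"hand": -1,"delta_pos": [-234,13,0],"yaw": 0},{"hand": -1,"delta_pos": [-272,15,0],"yaw": 0},{"hand": -1,"delta_pos": [-310,17,0],"yaw": 0},{"hand": -1,"delta_pos": [-345,19,0],"yaw": 0},{"hand": -1,"delta_pos": [-372,20,0],"yaw": 0},{"hand": -1,"delta_pos": [-384,21,0],"yaw": 0}]}}

```text
clock: 43.2
position: [430.8, 69.7, 339.3]
ee_rot: [0.707, -0.707, -0.001, 0.002]
contact_force: [-0.8, -0.3, -2.6]
gripper_width: 45.5
grasp_force: 62.0
```

>>> {"op": "apply_moves", "data": {"rows": [{"hand": -1,"delta_pos": [0,0,10],"yaw": 0},{"hand": -1,"delta_pos": [0,0,30],"yaw": 0},{"hand": -1,"delta_pos": [0,0,60],"yaw": 0},{"hand": -1,"delta_pos": [0,0,90],"yaw": 0},{"hand": -1,"delta_pos": [0,0,120],"yaw": 0},{"hand": -1,"delta_pos": [0,0,145],"yaw": 0},{"hand": -1,"delta_pos": [0,0,165],"yaw": 0},{"hand": -1,"delta_pos": [0,0,180],"yaw": 0},{"hand": -1,"delta_pos": [0,0,189],"yaw": 0},{"hand": -1,"delta_pos": [0,0,194],"yaw": 0},{"hand": -1,"delta_pos": [0,0,197],"yaw": 0},{"hand": -1,"delta_pos": [0,0,197],"yaw": 0}]}}

```text
clock: 44.2
position: [432.0, 66.7, 144.3]
ee_rot: [-0.706, 0.708, 0.0, -0.0]
contact_force: [0.5, -0.1, -3.0]
gripper_width: 45.6
grasp_force: 62.0
```

>>> {"op": "apply_moves", "data": {"rows": [{"hand": -1,"delta_pos": [0,0,1],"yaw": 0},{"hand": -1,"delta_pos": [0,0,2],"yaw": 0},{"hand": -1,"delta_pos": [0,0,3],"yaw": 0},{"hand": -1,"delta_pos": [0,0,3],"yaw": 0}]}}

```text
clock: 44.53
position: [432.8, 67.3, 142.7]
ee_rot: [-0.707, 0.708, -0.0, 0.001]
contact_force: [-0.1, 0.2, 2.5]
gripper_width: 45.3
grasp_force: 62.3
```

On the floor at the expected height. Release and withdraw.

>>> {"op": "apply_moves", "data": {"rows": [{"hand": 0.2,"delta_pos": [0,0,0],"yaw": 0},{"hand": 0.5,"delta_pos": [0,0,0],"yaw": 0},{"hand": 0.8,"delta_pos": [0,0,0],"yaw": 0},{"hand": 0.8,"delta_pos": [0,0,0],"yaw": 0},{"hand": 0.8,"delta_pos": [0,0,0],"yaw": 0},{"hand": 0.8,"delta_pos": [0,0,-25],"yaw": 0},{"hand": 1,"delta_pos": [0,0,-60],"yaw": 0},{"hand": 1,"delta_pos": [0,0,-95],"yaw": 0},{"hand": 1,"delta_pos": [0,0,-130],"yaw": 0},{"hand": 1,"delta_pos": [0,0,-165],"yaw": 0},{"hand": 1,"delta_pos": [0,0,-195],"yaw": 0},{"hand": 1,"delta_pos": [0,0,-200],"yaw": 0}]}}

```text
clock: 45.53
position: [434.4, 67.5, 347.8]
ee_rot: [-0.707, 0.708, -0.003, 0.005]
contact_force: [1.3, 0.8, 0.6]
gripper_width: 85.2
grasp_force: 0.0
```

>>> {"op": "apply_moves", "data": {"rows": [{"hand": 1,"delta_pos": [38,0,0],"yaw": 0},{"hand": 1,"delta_pos": [76,0,0],"yaw": 0},{"hand": 1,"delta_pos": [114,0,0],"yaw": 0},{"hand": 1,"delta_pos": [152,0,0],"yaw": 0},{"hand": 1,"delta_pos": [190,0,0],"yaw": 0},{"hand": 1,"delta_pos": [228,0,0],"yaw": 0},{"hand": 1,"delta_pos": [266,0,0],"yaw": 0},{"hand": 1,"delta_pos": [300,0,0],"yaw": 0},{"hand": 1,"delta_pos": [335,0,0],"yaw": 0},{"hand": 1,"delta_pos": [370,0,0],"yaw": 0},{"hand": 1,"delta_pos": [400,0,0],"yaw": 0},{"hand": 1,"delta_pos": [400,0,0],"yaw": 0}]}}

```text
clock: 46.53
position: [431.0, -337.0, 339.8]
ee_rot: [-0.705, 0.71, 0.001, -0.001]
contact_force: [0.9, -0.5, 1.0]
gripper_width: 85.3
grasp_force: 0.0
```

Run:
```python
from h import *
S,T=cam("side"),cam("top"); s=read_state(); print(s['position'],s['contact_force'],s['clock'])
f=lambda c,x,y:cv2.resize(cv2.cvtColor(c["pixels"],cv2.COLOR_RGB2BGR)[y:y+170,x:x+230],(400,296),interpolation=cv2.INTER_CUBIC)
T0=cv2.resize(cv2.imread("pics/top0.png")[160:330,100:330],(400,296),interpolation=cv2.INTER_CUBIC)
cv2.imwrite("pics/n.png",np.vstack([np.hstack([f(S,160,120),f(T,100,160)]),np.hstack([T0,T0*0])]))
```

```text
[ 430.99023889 -333.77213608  340.40029611] [-0.87226346 -0.74654107 -0.41082501] 46.6333
```

View pics/n.png

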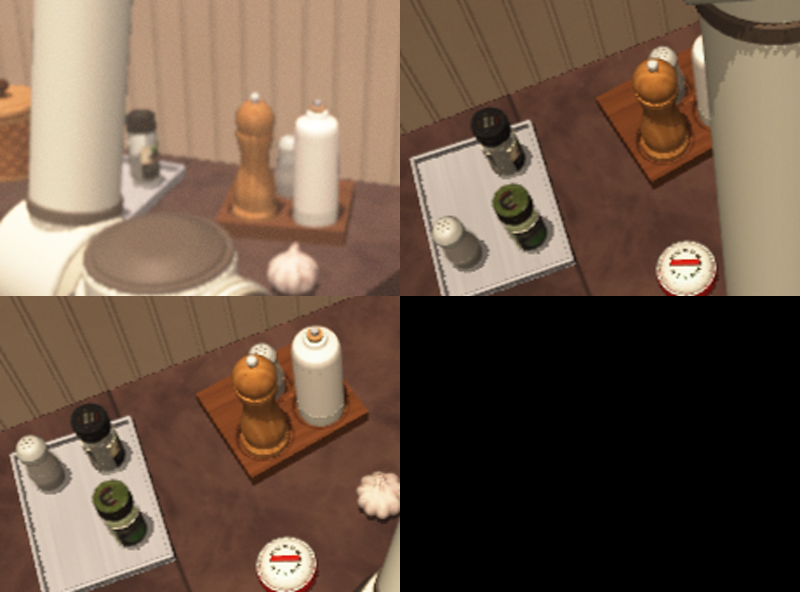

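The mill (255,160 side; 660,110 top), the bottle (317,165) and the full shaker behind them stand upright in their wells. The old shaker stands on the tray (457,242) and the jars are unmoved. Handing in.

```bash
python3 -c "
from bench import workorder; print(workorder.job_done())"
```

```text
the job is handed in; nothing more can be done
None
```

I swapped the shakers and handed the job in at about 47 s: full shaker in the back well, empty one on the tray, and mill and bottle back in their own front wells; the last pictures show everything upright and the jars unmoved, but no verdict was returned.

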